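Load a jar into the sample chamber and shut its stayed lid

ROBOT

A 7-joint arm with a two-finger parallel gripper is mounted at the origin on the work surface. World frame = base frame: x ahead of the robot, y to its left, z up, the work surface at z = 0. Lengths are in m, angles in rad, forces in N, time in s.
With the tool pointing down it reaches from about 0.425 to 0.925 m from the base axis. Payload 6.8 kg.
Tool frame: the origin (TCP) lies between the finger pads; the fingertips stand finger_overhang ahead of it and the grasp point (between the pads) lies 6 mm ahead of it (finger_overhang is the distance from the TCP to the fingertips, in m); z points along the fingers, y is the line along which they close (so a half turn about z gives the same grasp; the last joint's range is limited). The gripper opens to 85 mm and grips with 20 to 120 N. Pads are 22 mm wide; open, the fingers measure 114 mm over their backs; the gripper's body (76 mm by 85 mm) begins 54 mm behind the grasp point. The pads swing forward as they close: fully open they stand 13 mm farther back than shut.
Start: joints at [1.085, 0.477, 0.022, 1.555, -0.011, 1.109, -0.083], TCP at [0.249, -0.627, 0.229] pointing down, gripper open.
Joint ranges: [-2.96, 2.96], [-0.34, 2.1], [-1.41, 1.46], [0.24, 2.44], [-1.37, 4.51], [0.17, 1.92], [-2.96, 2.96]. Speed limits (rad/s): [2.39, 2.39, 3.14, 3.14, 3.14, 3.14, 3.14].

INTERFACE

Orientations are given as a unit quaternion [w, x, y, z].
In Python, from station import * gives the robot as it stands.
- The arm moves only by the tool drive_tool, never from a script. Its argument "increments" is a list of rows, each an object of numbers: "claw": the finger opening in m, from 0 to 0.0854; "dx", "dy", "dz": the shift along the tool's x, y, z in m; "wx", "wy", "wz": the turn, a rotation vector about the tool's x, y, z in degrees. A call has 1 to 20 rows; each row shifts and turns the commanded pose from where the row before left it, along the tool's axes as they then stand; what a row does not reach is not made up. A row lasts 1/8 s, in which the tool goes at most 62.5 mm and 10.7 degrees, less where a joint would pass 70% of its speed; a pose out of reach is approached as far as the arm can. A call with a gripper value outside its range is refused whole. The fingers move at their own pace and stop on an object; "newtons" is the grip in N (left out, the last holds). Time passes only in rows, so rows that do not move let the fingers close. It gives the time, the measured TCP pose, the force, the opening and the grip force at its end, in the units of the state.
- get_obs(): the state, without advancing time (a new reading comes with each control period).
- read_camera(name): name is "scene" or "top"; returns (picture, depth): 480x640x3 uint8, red, green, blue; 480x640 float32, m along the optical axis (not along the pixel's ray), 0 where there is no reading.
- calibration(name): a dict with "intrinsics" (3x3 intrinsics, pixels), "R" (3x3) and "t" (3): a world point X has camera coordinates R X + t. Camera axes: x right, y down, z forward; pixel columns grow to the right and rows downward; lengths in m; the calibration is good to about 2 mm. A picture is of the moment at which its call begins. calibration takes no time and is no camera call.
- hand_in(): hands the job in; it is judged then, once.
The state is a dict: "t": time; "q": joint angles; "joint_vel": joint speeds; "joint_torque": joint torques, N m; "eef_pos": TCP position; "tool_rot": TCP orientation; "contact_force": force on the tool from outside, world axes, zero at the start; "torque": the same for the moment, N m; "gripper_width": opening from 0.0 (shut) to 1.0 (fully open); "grasp_force": force on a finger pad.
Only numpy, scipy, OpenCV 4.12 (cv2) and the standard library are available. Lean on these libraries where they do the work, as an engineer would, in place of code of your own. Each camera call takes 0.05 s, during which the arm holds its last target. There are 200 camera calls.

TASK

Raise the sample chamber's lid (it has a blue bar) until the folding stay locks straight and holds the lid up by itself. Then stand the red-capped jar upright on the chamber floor, break the stay's knee (it has a red grip), and lower the lid fully shut under control, without letting it drop. Keep both jars in the chamber upright and leave the other jar, the beaker and the screwdriver on the bench undisturbed.

Things in the scene. Friction and masses are not known exactly. Their poses are not given: they have to be found in the camera images.
- chamber: White bench-top sample chamber, fixed to the bench (position and yaw vary). Origin at the underside centre of its open well; x runs along the lid hinge, y points from the lid's bar towards the hinge, z up. Well 180 x 180 mm inside, walls 10 mm, 100 mm high, black mat floor 15 mm above the bench. A low console of the same height extends from y = +100 to +191 mm behind the hinge. The folding stay is outside the +x end wall.
- chamber_floor (a point): Centre of the well's floor (top of the mat), 15 mm above the chamber's origin; axes as the chamber's.
- lid (a joint): Lid opening angle in rad: 0 shut, about 1.36 fully up with the stay locked. Grey lid 204 mm (along x) x 200 mm x 12 mm, 0.5 kg, little friction: let go before the stay locks, it falls or drifts. Half way down it turns up to 3.2 times as fast as the stay's lower link, so lower by the knee grip slowly (30 to 40 mm/s at the grip).
- lid_hinge (a point): Point on the lid's hinge axis, midway along it: at chamber x 0, y +100, z 102 mm. The axis is the chamber's x; opening lifts the -y edge. This frame turns with the lid.
- lid_bar (a point): Centre of the blue round bar on the lid's free edge: 14 mm diameter, 120 mm long along the chamber's x, held by brackets 110 mm apart, 38 mm clear gap between bar and lid edge; 245 mm from the hinge axis (6 mm above the hinge plane when shut), so about 108 mm above the bench when shut, 343 mm when up. The bar does not spin; it may turn within a grasp as the lid swings. This frame turns with the lid.
- knee (a joint): Knee angle of the folding stay in rad: 0 folded (lid shut), 2.72 in line, then about 0.15 more to a stop = locked over centre (about 2.87). A light spring pushes the knee towards locked: when the lid is lifted to its very top (stay straight, a firm stop is felt) the knee clicks over by itself, and the lid then rests on the stay when let go. Unlocking needs a push of a few N on the red grip, back towards the hinge and down.
- knee_grip (a point): Centre of the red round grip at the knee: 16 mm diameter, 60 mm long, along chamber x; 157 mm to +x of the well's middle, 55 mm beyond the lid's end. It moves on a circle of radius 105 mm about stay_foot: lid up, 77 mm above and 72 mm to +y of it; lid shut, 4 mm above and 105 mm to +y. Holding this grip holds the lid.
- stay_foot (a point): Point on the axis (along chamber x) about which the stay's lower link turns, in the plane of knee_grip's centre: chamber x 157, y -40, z 72 mm.
- jar_red: Amber jar with a RED cap, 42 mm diameter, 70 mm tall, about 0.13 kg, closed; origin at the centre of its underside, z up. It stands on the bench to the robot's right of the chamber.
- jar_green: Amber jar with a GREEN cap, same size, on the bench. Leave alone.
- jar_blue: Amber jar with a BLUE cap, same size, already standing in the chamber in the half near the hinge. Keep upright.
- beaker: White cup 52 mm diameter, 65 mm tall, on the bench, origin at the centre of its underside. Leave alone.
- screwdriver: Loose screwdriver on the bench at the far side. Leave alone.
Mind the look-alikes: they are no part of the job. What is shaped like the jar_red but purple or turquoise is not meant.

How it is judged:
By the outcome, as a careful person would: the job done as asked, in the order asked, and still so for the second after the job is handed in, with the robot touching nothing.
It also fails if it takes over 72 s, if anything falls off the work surface, if the arm or the gripper's body presses on something with over 40 N, if the wrist force passes 120 N, or if a joint passes its speed limit or range.

## Working session

There is one attempt and no reset: what is moved stays moved. The work goes in short steps, Python scripts to look and compute and a tool call to move; the robot and the scene stay as the last step left them, time stands still between calls to the robot, and variables do not carry over. Pictures are saved under pics/ and viewed, at most 13 in all, crops included, and the job is handed in when it is done.

Besides the shell and the picture viewer there is one more tool, called after ">>>" as a command line: name --argument value ..., lists and objects as JSON in quotes. drive_tool: Moves the arm, as the interface text tells. Its arguments: {"type":"object","properties":{"increments":{"type":"array","items":{"type":"object","properties":{"claw":{"type":"number"},"dx":{"type":"number"},"dy":{"type":"number"},"dz":{"type":"number"},"wx":{"type":"number"},"wy":{"type":"number"},"wz":{"type":"number"}}}},"newtons":{"type":"number"}},"required":["increments"]}

```bash
ls; mkdir -p pics; python3 - <<'E'
from station import *
import cv2,numpy as np
o=get_obs(); print({k:np.round(v,3) for k,v in o.items()})
for n in ["scene","top"]:
    p,d=read_camera(n); cv2.imwrite(f"pics/{n}0.png",p[:,:,::-1]); np.save(f"{n}_d0.npy",d)
    c=calibration(n); print(n,c)
E
```

```text
pics
{'t': np.float64(0.0), 'q': array([ 1.085,  0.478,  0.022,  1.556, -0.011,  1.109, -0.083]), 'joint_vel': array([ 0.001, -0.001, -0.001, -0.   ,  0.001, -0.002,  0.   ]), 'joint_torque': array([-0.0000e+00, -5.9644e+01,  1.6080e+00, -2.8119e+01,  1.3000e-02,
        9.0000e-03,  0.0000e+00]), 'eef_pos': array([ 0.249, -0.627,  0.228]), 'tool_rot': array([-0.001,  0.982,  0.188, -0.   ]), 'contact_force': array([-0.631,  0.217, -0.439]), 'torque': array([ 0.006, -0.001, -0.029]), 'grasp_force': np.float64(0.0), 'gripper_width': np.float64(1.0)}
scene {'intrinsics': array([[515.65010986,   0.        , 326.09422246],
       [  0.        , 515.65010986, 248.99835057],
       [  0.        ,   0.        ,   1.        ]]), 'R': array([[-0.76595068,  0.64288765,  0.00387672],
       [ 0.35680067,  0.43010097, -0.82928068],
       [-0.53480169, -0.63380488, -0.55881887]]), 't': array([ 0.47271543, -0.10964969,  1.30170756])}
top {'intrinsics': array([[599.36488089,   0.        , 319.46192721],
       [  0.        , 599.36488089, 238.61734898],
       [  0.        ,   0.        ,   1.        ]]), 'R': array([[ 0.08647509, -0.99624781,  0.00351548],
       [-0.97586517, -0.08541505, -0.20097623],
       [ 0.20052241,  0.0139488 , -0.97958981]]), 't': array([-0.08218256,  0.58194744,  1.2441942 ])}
```

View pics/scene0.png

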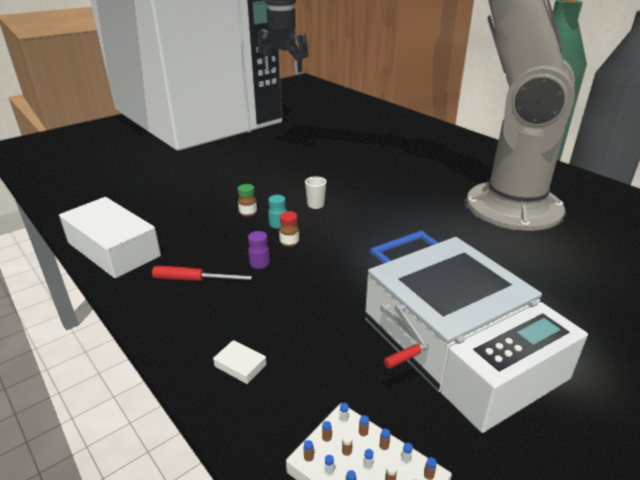

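View pics/top0.png

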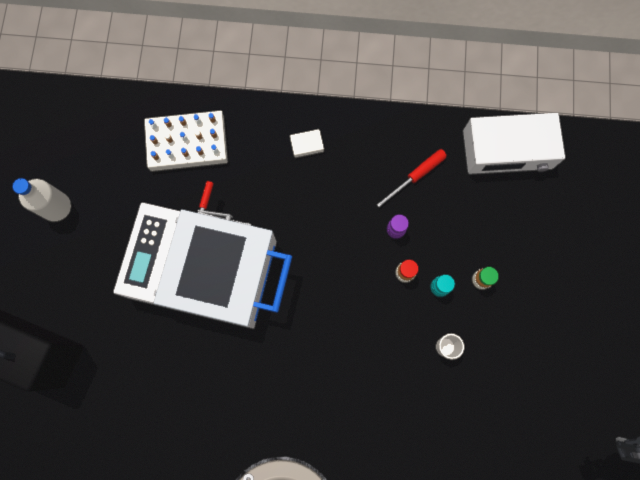

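The pictures show the chamber at left in the top view: bar around (280,282), red grip (206,195) on the far side, console to the left. The red cap is at (408,269), with look-alikes purple (398,226), turquoise (443,285) and green (488,276) nearby.

```bash
cat > h.py <<'E'
from station import *
import cv2,numpy as np
from scipy.spatial.transform import Rotation as Ro
def ray(n,uv,z):
    c=calibration(n);K,R,t=c["intrinsics"],c["R"],c["t"]
    d=R.T@np.linalg.inv(K)@np.array([uv[0],uv[1],1.]);o=-R.T@t
    return o+d*(z-o[2])/d[2]
def dep(n,uv,d):
    c=calibration(n);z=d[int(round(uv[1])),int(round(uv[0]))]
    return c["R"].T@(np.linalg.inv(c["intrinsics"])@np.array([uv[0],uv[1],1.])*z-c["t"])
def proj(n,X):
    c=calibration(n);p=c["intrinsics"]@(c["R"]@np.asarray(X)+c["t"]);return p[:2]/p[2]
def mask(p,h0,h1,s=140,v=60):
    return cv2.inRange(cv2.cvtColor(p,cv2.COLOR_RGB2HSV),(h0,s,v),(h1,255,255))
def red(p): return mask(p,0,6)|mask(p,174,180)
def blobs(m,a=40):
    n,l,st,c=cv2.connectedComponentsWithStats(m)
    return [(np.round(c[i],1),st[i,4],cv2.minAreaRect(np.argwhere(l==i)[:,::-1].astype(np.float32))) for i in range(1,n) if st[i,4]>=a]
E
python3 - <<'E'
from h import *
for n in["top","scene"]:
    p=cv2.imread(f"pics/{n}0.png")[:,:,::-1];d=np.load(f"{n}_d0.npy")
    for nm,m in [("red",red(p)),("blue",mask(p,105,125)),("green",mask(p,50,70)),("purple",mask(p,130,150)),("turq",mask(p,85,95))]:
        for c,a,r in blobs(m): print(n,nm,c,a,np.round(r[1],1),round(r[2],1),"dep",np.round(dep(n,c,d),3),"ray.07",np.round(ray(n,c,.07),3),"ray.108",np.round(ray(n,c,.108),3))
E
```

```text
top red [427.5 165. ] 513 [12. 45.] 51.3 dep [ 0.787 -0.262  0.026] ray.07 [ 0.771 -0.255  0.07 ] ray.108 [ 0.758 -0.249  0.108]
top red [205.9 194. ] 237 [ 8.5 28.4] 15.9 dep [0.658 0.222 0.084] ray.07 [0.662 0.225 0.07 ] ray.108 [0.652 0.216 0.108]
top red [408.9 268.1] 286 [18. 18.] 90.0 dep [ 0.537 -0.227  0.071] ray.07 [ 0.537 -0.227  0.07 ] ray.108 [ 0.531 -0.222  0.108]
top blue [ 20.7 185.8] 246 [15. 18.] 90.0 dep [0.619 0.575 0.174] ray.07 [0.645 0.631 0.07 ] ray.108 [0.636 0.611 0.108]
top blue [275.7 282.5] 797 [25.9 75.4] 14.8 dep [0.49  0.058 0.001] ray.07 [0.482 0.053 0.07 ] ray.108 [0.477 0.05  0.108]
top green [488.9 275.5] 276 [17.7 17.7] 45.0 dep [ 0.536 -0.398  0.07 ] ray.07 [ 0.536 -0.398  0.07 ] ray.108 [ 0.53  -0.388  0.108]
top purple [397.4 225.9] 380 [18.3 24.1] 26.6 dep [ 0.628 -0.198  0.067] ray.07 [ 0.627 -0.197  0.07 ] ray.108 [ 0.618 -0.193  0.108]
top turq [442.3 284.9] 428 [20.2 25. ] 56.3 dep [ 0.507 -0.3    0.072] ray.07 [ 0.507 -0.3    0.07 ] ray.108 [ 0.502 -0.293  0.108]
scene red [288.6 218.2] 215 [17. 14.] 0.0 dep [ 0.543 -0.215  0.07 ] ray.07 [
[... 1205 characters left out ...]
   0.301 0.057] ray.07 [0.807 0.308 0.07 ] ray.108 [0.827 0.325 0.108]
scene blue [328.9 459.7] 57 [9. 6.] 90.0 dep [0.845 0.277 0.059] ray.07 [0.85  0.282 0.07 ] ray.108 [0.867 0.302 0.108]
scene blue [431.3 462. ] 83 [ 8.5 10.3] 26.6 dep [0.749 0.36  0.058] ray.07 [0.756 0.365 0.07 ] ray.108 [0.779 0.378 0.108]
scene blue [350.5 475.2] 64 [8. 7.] 90.0 dep [0.838 0.309 0.057] ray.07 [0.844 0.314 0.07 ] ray.108 [0.861 0.332 0.108]
scene purple [257.1 241.6] 219 [26. 17.] 90.0 dep [ 0.643 -0.185  0.067] ray.07 [ 0.646 -0.181  0.07 ] ray.108 [ 0.677 -0.13   0.108]
scene turq [275.2 209.1] 333 [32. 15.] 90.0 dep [ 0.522 -0.295  0.05 ] ray.07 [ 0.542 -0.265  0.07 ] ray.108 [ 0.579 -0.209  0.108]
```

```bash
python3 - <<'E'
from h import *
n="top";p=cv2.imread("pics/top0.png")[:,:,::-1];d=np.load("top_d0.npy")
n_,l,st,c=cv2.connectedComponentsWithStats(mask(p,105,125))
i=[k for k in range(1,n_) if st[k,4]>700][0]
P=np.array([ray(n,uv,.11) for uv in np.argwhere(l==i)[:,::-1]])
r=cv2.minAreaRect(P[:,:2].astype(np.float32));print("bar+brackets rect",r)
print(np.round(cv2.boxPoints(r),3))
# body rect from depth: everything of chamber height 0.09..0.125
v,u=np.mgrid[0:480,0:640];cc=calibration(n)
X=(np.linalg.inv(cc["intrinsics"])@np.stack([u*d,v*d,d]).reshape(3,-1)-cc["t"][:,None]).T@cc["R"]
m=(X[:,2]>.09)&(X[:,2]<.13)&(u.ravel()<300)&(u.ravel()>100)&(v.ravel()>180)&(v.ravel()<350)
w=cv2.inRange(cv2.cvtColor(p,cv2.COLOR_RGB2HSV),(0,0,120),(180,60,255)).ravel()>0
Q=X[m&w];print(len(Q),np.percentile(Q[:,2],[5,50,95]))
r2=cv2.minAreaRect(Q[:,:2].astype(np.float32));print("body",r2);print(np.round(cv2.boxPoints(r2),3))
R=red(p);y,x=np.nonzero(R[180:210,195:220]);G=np.array([ray(n,(a+195,b+180),.08) for a,b in zip(x,y)])
print("grip",cv2.minAreaRect(G[:,:2].astype(np.float32)))
E
```

```text
bar+brackets rect ((0.4714970588684082, 0.05746348947286606), (0.053092289716005325, 0.15522843599319458), 81.34368133544922)
[[0.391 0.043]
 [0.544 0.02 ]
 [0.552 0.072]
 [0.399 0.095]]
8255 [0.09762244 0.11279315 0.11785531]
body ((0.5121667385101318, 0.22518029808998108), (0.29280030727386475, 0.21681928634643555), 81.55848693847656)
[[0.383 0.096]
 [0.598 0.064]
 [0.641 0.354]
 [0.426 0.386]]
grip ((0.6596763134002686, 0.2225867211818695), (0.018652988597750664, 0.06312835216522217), 81.5308609008789)
```

```bash
cat >> h.py <<'E'
YAW=np.radians(-8.5);O=np.array([.4948,.1815,0])
RC=Ro.from_euler('z',YAW)
def ch(x,y,z): return O+RC.apply([x/1e3,y/1e3,z/1e3])
def down(deg): return Ro.from_euler('z',np.radians(deg))*Ro.from_euler('x',np.pi)   # tool x at world yaw deg, z down
def cur():
    o=get_obs();q=o["tool_rot"];return o,np.array(o["eef_pos"]),Ro.from_quat(q,scalar_first=True)
def rows(wps,p=None,R=None):
    """wps: (pos, Rot, n rows); prints rows as [dx dy dz mm | wx wy wz deg]"""
    if p is None: o,p,R=cur();print("now",np.round(p,4),np.round(o["q"],2))
    for P,Q,n in wps:
        dR=(R.inv()*Q).as_rotvec()/n;dp=(np.array(P)-p)/n
        prev=None
        for i in range(n):
            l=R.inv().apply(dp);s=str(np.round(l*1e3,0).astype(int))+str(np.round(np.degrees(dR),1))
            print(s if s!=prev else " same");prev=s
            R=R*Ro.from_rotvec(dR);p=p+dp
        print("->",np.round(p,3))
E
python3 - <<'E'
import station;print([k for k in dir(station) if k[0]!='_'])
from h import *
print(globals().get("finger_overhang"))
b=ch(0,-145,108);print(b)
D=down(-8.5)
rows([((.46,-.25,.23),D,8),((b[0],b[1],.18),D,6),((b[0],b[1],.114),D,4)])
E
```

```text
['PlanningError', 'calibration', 'finger_overhang', 'get_obs', 'hand_in', 'read_camera']
0.025
[0.47336764 0.0380927  0.108     ]
now [ 0.2488 -0.6269  0.2281] [ 1.08  0.48  0.02  1.56 -0.01  1.11 -0.08]
[ 42 -34   0][-0.   0.   3.8]
[ 40 -37   0][-0.   0.   3.8]
[ 37 -39   0][-0.   0.   3.8]
[ 34 -42   0][-0.   0.   3.8]
[ 32 -44   0][-0.   0.   3.8]
[ 29 -46   0][-0.   0.   3.8]
[ 26 -48   0][-0.   0.   3.8]
[ 22 -49   0][-0.   0.   3.8]
-> [ 0.46 -0.25  0.23]
[ -5 -48   8][-0. -0. -0.]
 same
 same
 same
 same
 same
-> [0.473 0.038 0.18 ]
[ 0  0 16][-0.  0. -0.]
 same
 same
 same
-> [0.473 0.038 0.114]
```

>>> drive_tool --increments '[{"dx":0.042,"dy":-0.034,"wz":3.8,"claw":0.04},{"dx":0.04,"dy":-0.037,"wz":3.8,"claw":0.04},{"dx":0.037,"dy":-0.039,"wz":3.8},{"dx":0.034,"dy":-0.042,"wz":3.8},{"dx":0.032,"dy":-0.044,"wz":3.8},{"dx":0.029,"dy":-0.046,"wz":3.8},{"dx":0.026,"dy":-0.048,"wz":3.8},{"dx":0.022,"dy":-0.049,"wz":3.8},{"dx":-0.005,"dy":-0.048,"dz":0.008},{"dx":-0.005,"dy":-0.048,"dz":0.008},{"dx":-0.005,"dy":-0.048,"dz":0.008},{"dx":-0.005,"dy":-0.048,"dz":0.008},{"dx":-0.005,"dy":-0.048,"dz":0.008},{"dx":-0.005,"dy":-0.048,"dz":0.008}]' --newtons 30

```text
schema error: expected keys claw, dx, dy, dz, wx, wy, wz
```

>>> drive_tool --increments '[{"dx":0.042,"dy":-0.034,"dz":0,"wx":0,"wy":0,"wz":3.8,"claw":0.04},{"dx":0.04,"dy":-0.037,"dz":0,"wx":0,"wy":0,"wz":3.8,"claw":0.04},{"dx":0.037,"dy":-0.039,"dz":0,"wx":0,"wy":0,"wz":3.8,"claw":0.04},{"dx":0.034,"dy":-0.042,"dz":0,"wx":0,"wy":0,"wz":3.8,"claw":0.04},{"dx":0.032,"dy":-0.044,"dz":0,"wx":0,"wy":0,"wz":3.8,"claw":0.04},{"dx":0.029,"dy":-0.046,"dz":0,"wx":0,"wy":0,"wz":3.8,"claw":0.04},{"dx":0.026,"dy":-0.048,"dz":0,"wx":0,"wy":0,"wz":3.8,"claw":0.04},{"dx":0.022,"dy":-0.049,"dz":0,"wx":0,"wy":0,"wz":3.8,"claw":0.04},{"dx":-0.005,"dy":-0.048,"dz":0.008,"wx":0,"wy":0,"wz":0,"claw":0.04},{"dx":-0.005,"dy":-0.048,"dz":0.008,"wx":0,"wy":0,"wz":0,"claw":0.04},{"dx":-0.005,"dy":-0.048,"dz":0.008,"wx":0,"wy":0,"wz":0,"claw":0.04},{"dx":-0.005,"dy":-0.048,"dz":0.008,"wx":0,"wy":0,"wz":0,"claw":0.04},{"dx":-0.005,"dy":-0.048,"dz":0.008,"wx":0,"wy":0,"wz":0,"claw":0.04},{"dx":-0.005,"dy":-0.048,"dz":0.008,"wx":0,"wy":0,"wz":0,"claw":0.04}]' --newtons 30

```text
t: 1.85
eef_pos: [0.4753, 0.0409, 0.1807]
tool_rot: [0.0, 0.997, -0.076, -0.0]
contact_force: [0.7, 0.2, -0.8]
gripper_width: 0.469
grasp_force: 0.0
```

```bash
python3 - <<'E'
from h import *
p,d=read_camera("top"); cv2.imwrite("pics/t1.png",cv2.resize(p[180:360,180:380,::-1],None,fx=3,fy=3))
b=ch(0,-145,108);D=down(-8.5)
rows([((b[0],b[1],.114),D,4)])
E
```

```text
now [0.475  0.0483 0.18  ] [ 0.02  0.23 -0.28  2.05  0.08  0.87 -2.02]
[ 0  3 17][-0.1  0.   0. ]
 same
 same
 same
-> [0.473 0.038 0.114]
```

View pics/t1.png

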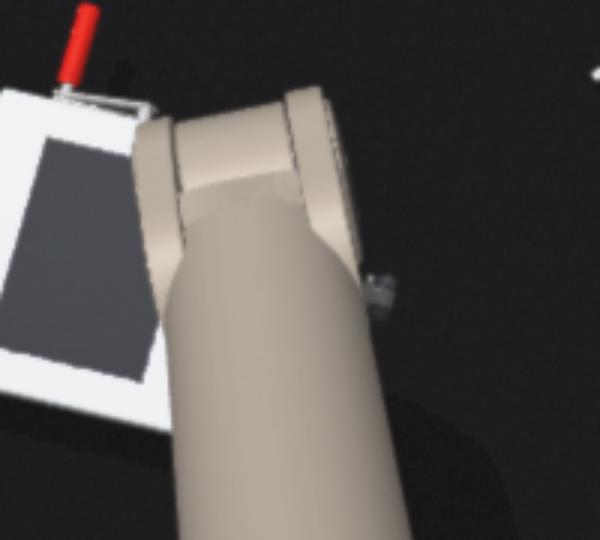

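The arm hides the bar in this view (red grip at (80,45) in the crop), so I'll check from the scene camera.

```bash
python3 - <<'E'
from h import *
p,d=read_camera("scene"); cv2.imwrite("pics/s1.png",cv2.resize(p[130:310,300:500,::-1],None,fx=3,fy=3))
o,q,R=cur();print(q,o["t"],np.round(R.as_matrix(),3))
b=ch(0,-145,108);print(proj("scene",b),proj("scene",q), proj("scene",ch(60,-145,108)),proj("scene",ch(-60,-145,108)))
E
```

```text
[0.47495745 0.04532103 0.18034245] 1.95 [[ 0.99  -0.144 -0.001]
 [-0.144 -0.99   0.002]
 [-0.001 -0.002 -1.   ]]
[398.3278289  241.54729931] [404.01877894 209.54861857] [372.21625678 250.88301796] [423.06206818 232.70402101]
```

View pics/s1.png

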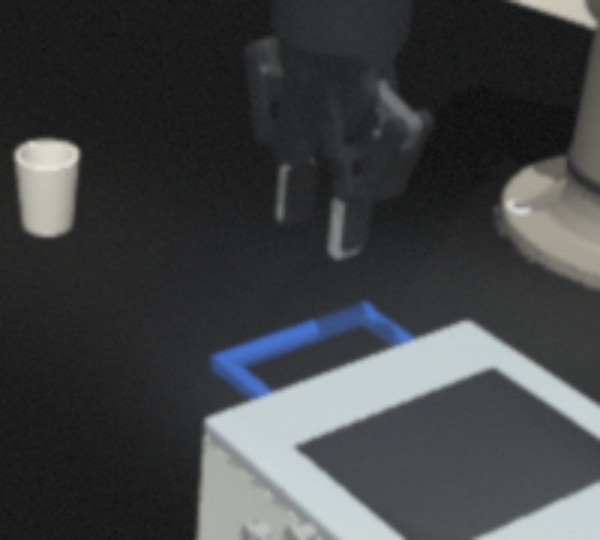

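The bar ends at (372,251) and (422,233) match the projected model to about 1 px. Fingers straddle it from above, so I descend partway and check the settled pose.

>>> drive_tool --increments '[{"dx":0,"dy":0,"dz":0,"wx":0,"wy":0,"wz":0,"claw":0.04},{"dx":0,"dy":0,"dz":0.01,"wx":0,"wy":0,"wz":0,"claw":0.04},{"dx":0,"dy":0,"dz":0.01,"wx":0,"wy":0,"wz":0,"claw":0.04},{"dx":0,"dy":0,"dz":0,"wx":0,"wy":0,"wz":0,"claw":0.04}]'

```text
t: 2.45
eef_pos: [0.4748, 0.0386, 0.1598]
tool_rot: [0.0, 0.997, -0.077, -0.001]
contact_force: [0.1, -0.6, -0.2]
gripper_width: 0.471
grasp_force: 0.0
```

>>> drive_tool --increments '[{"dx":0,"dy":0,"dz":0.012,"wx":0,"wy":0,"wz":0,"claw":0.04},{"dx":0,"dy":0,"dz":0.012,"wx":0,"wy":0,"wz":0,"claw":0.04},{"dx":0,"dy":0,"dz":0.012,"wx":0,"wy":0,"wz":0,"claw":0.04},{"dx":0,"dy":0,"dz":0.01,"wx":0,"wy":0,"wz":0,"claw":0.04},{"dx":0,"dy":0,"dz":0,"wx":0,"wy":0,"wz":0,"claw":0.03},{"dx":0,"dy":0,"dz":0,"wx":0,"wy":0,"wz":0,"claw":0.006},{"dx":0,"dy":0,"dz":0,"wx":0,"wy":0,"wz":0,"claw":0.006},{"dx":0,"dy":0,"dz":0,"wx":0,"wy":0,"wz":0,"claw":0.006}]' --newtons 35

```text
t: 3.45
eef_pos: [0.4759, 0.0396, 0.1153]
tool_rot: [-0.0, 0.997, -0.076, 0.0]
contact_force: [0.3, -0.9, -0.8]
gripper_width: 0.075
grasp_force: 0.0
```

```bash
python3 - <<'E'
from h import *
o,q,R=cur();print(q,o["gripper_width"],np.round(R.as_matrix(),3))
# relative arc
f=lambda th: RC.apply([0,-.245*np.cos(th+.0245),.245*np.sin(th+.0245)])
th=np.linspace(0,1.36,25);P=np.array([f(a) for a in th]);L=(P[1:]-P[:-1])@R.as_matrix()
print(np.round(L*1e3,1)); print(P[-1]-P[0]+q)
E
```

```text
[0.47590238 0.03955766 0.11534058] 0.07452528795106826 [[ 0.988 -0.152  0.001]
 [-0.152 -0.988  0.   ]
 [ 0.001 -0.    -1.   ]]
[[  0.   -0.7 -13.9]
 [  0.   -1.5 -13.8]
 [ -0.   -2.3 -13.7]
 [ -0.   -3.1 -13.5]
 [ -0.   -3.8 -13.3]
 [ -0.   -4.6 -13.1]
 [ -0.   -5.3 -12.8]
 [ -0.   -6.  -12.5]
 [ -0.   -6.7 -12.1]
 [ -0.   -7.4 -11.7]
 [ -0.   -8.1 -11.3]
 [ -0.   -8.7 -10.8]
 [ -0.   -9.3 -10.3]
 [ -0.   -9.9  -9.8]
 [ -0.  -10.4  -9.2]
 [ -0.  -10.9  -8.6]
 [ -0.  -11.4  -8. ]
 [ -0.  -11.8  -7.3]
 [ -0.1 -12.2  -6.6]
 [ -0.1 -12.6  -5.9]
 [ -0.1 -12.9  -5.2]
 [ -0.1 -13.1  -4.5]
 [ -0.1 -13.4  -3.7]
 [ -0.1 -13.6  -3. ]]
[0.50539737 0.23691324 0.35009944]
```

The opening of 6 mm with no force means the bar is not between the pads. I'll look.

```bash
python3 - <<'E'
from h import *
p,d=read_camera("scene"); cv2.imwrite("pics/s2.png",cv2.resize(p[150:310,320:500,::-1],None,fx=4,fy=3.7))
o,q,R=cur();print(q,o["gripper_width"],o["grasp_force"])
for c,a,r in blobs(mask(p,105,125)): 
    if c[1]<300: print(c,a,r)
E
```

```text
[0.47586042 0.03953828 0.11529251] 0.06933761481882633 0.0
[423.3 236.7] 134 ((422.8269348144531, 235.86538696289062), (28.24072265625, 10.78638744354248), 11.309932708740234)
[383.1 249.5] 253 ((385.5620422363281, 251.79559326171875), (17.599767684936523, 27.510316848754883), 70.01689147949219)
```

View pics/s2.png

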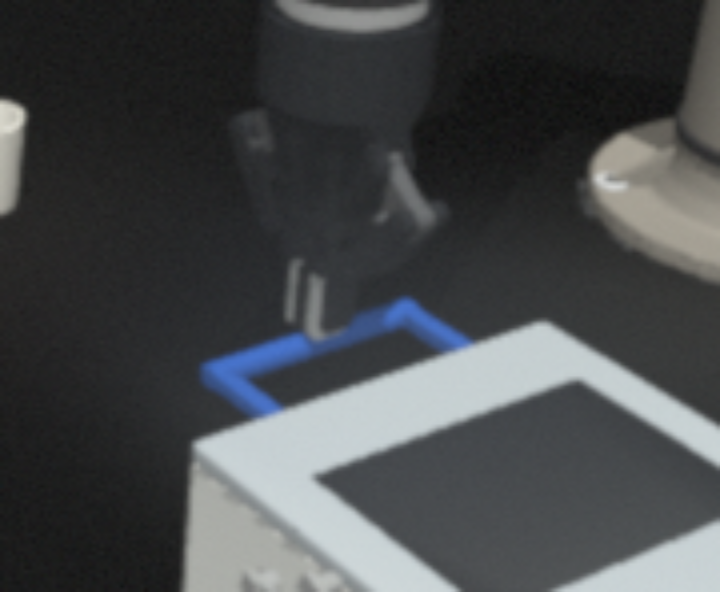

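```bash
python3 - <<'E'
from h import *
p,d=read_camera("scene");o,q,R=cur()
for u in (393,396,399,402):
  print(u,[(v,tuple(p[v,u]),tuple(np.round(dep("scene",(u,v),d),3))) for v in range(222,250,3)])
for dz in (0,-.006,-.0125,-.025): print(dz,proj("scene",q+[0,0,dz]))
E
```

```text
393 [(222, (np.uint8(103), np.uint8(106), np.uint8(107)), (np.float64(0.484), np.float64(0.03), np.float64(0.151))), (225, (np.uint8(108), np.uint8(113), np.uint8(112)), (np.float64(0.485), np.float64(0.032), np.float64(0.146))), (228, (np.uint8(102), np.uint8(105), np.uint8(105)), (np.float64(0.485), np.float64(0.033), np.float64(0.14))), (231, (np.uint8(104), np.uint8(107), np.uint8(106)), (np.float64(0.484), np.float64(0.032), np.float64(0.133))), (234, (np.uint8(92), np.uint8(95), np.uint8(95)), (np.float64(0.484), np.float64(0.033), np.float64(0.127))), (237, (np.uint8(66), np.uint8(66), np.uint8(69)), (np.float64(0.34), np.float64(-0.092), np.float64(-0.001))), (240, (np.uint8(60), np.uint8(87), np.uint8(144)), (np.float64(0.484), np.float64(0.034), np.float64(0.114))), (243, (np.uint8(73), np.uint8(116), np.uint8(203)), (np.float64(0.49), np.float64(0.04), np.float64(0.112))), (246, (np.uint8(62), np.uint8(91), np.uint8(155)), (np.float64(0.493), np.float64(0.043), np.float64(0.109))), (249, (np.uint8(50), np.uint8(54), np.uint8(59)), (np.float64(0.377), np.float64(-0.057), np
[... 2791 characters left out ...]
64(0.136))), (237, (np.uint8(59), np.uint8(63), np.uint8(65)), (np.float64(0.485), np.float64(0.055), np.float64(0.131))), (240, (np.uint8(85), np.uint8(96), np.uint8(112)), (np.float64(0.48), np.float64(0.052), np.float64(0.121))), (243, (np.uint8(59), np.uint8(80), np.uint8(126)), (np.float64(0.473), np.float64(0.047), np.float64(0.109))), (246, (np.uint8(54), np.uint8(57), np.uint8(61)), (np.float64(0.352), np.float64(-0.053), np.float64(-0.0))), (249, (np.uint8(52), np.uint8(56), np.uint8(58)), (np.float64(0.363), np.float64(-0.043), np.float64(0.002)))]
0 [398.32426151 239.08229578]
-0.006 [398.05980346 241.78639791]
-0.0125 [397.77538161 244.69463135]
-0.025 [397.23439288 250.22627932]
```

The depth reading puts the shut fingertips at z≈0.119 against a bar top at 0.115, so the tips closed above the bar (tip z ≈ reported TCP z + 4 mm). I'll reopen, go 30 mm lower and grasp again.

>>> drive_tool --increments '[{"dx":0,"dy":0.002,"dz":-0.006,"wx":0,"wy":0,"wz":0,"claw":0.042},{"dx":0,"dy":0.001,"dz":0,"wx":0,"wy":0,"wz":0,"claw":0.042},{"dx":0,"dy":0,"dz":0,"wx":0,"wy":0,"wz":0,"claw":0.042},{"dx":0,"dy":0,"dz":0.006,"wx":0,"wy":0,"wz":0,"claw":0.042},{"dx":0,"dy":0,"dz":0.01,"wx":0,"wy":0,"wz":0,"claw":0.042},{"dx":0,"dy":0,"dz":0.01,"wx":0,"wy":0,"wz":0,"claw":0.042},{"dx":0,"dy":0,"dz":0.01,"wx":0,"wy":0,"wz":0,"claw":0.042},{"dx":0,"dy":0,"dz":0,"wx":0,"wy":0,"wz":0,"claw":0.02},{"dx":0,"dy":0,"dz":0,"wx":0,"wy":0,"wz":0,"claw":0.005},{"dx":0,"dy":0,"dz":0,"wx":0,"wy":0,"wz":0,"claw":0.005}]' --newtons 35

```text
t: 4.8
eef_pos: [0.4752, 0.0386, 0.0851]
tool_rot: [-0.001, 0.997, -0.075, 0.0]
contact_force: [0.4, 5.5, -2.8]
gripper_width: 0.145
grasp_force: 34.1
```

Bar gripped (12 mm, 34 N). Lift along the arc.

>>> drive_tool --increments '[{"dx":0,"dy":-0.001,"dz":-0.014,"wx":0,"wy":0,"wz":0,"claw":0.005},{"dx":0,"dy":-0.0015,"dz":-0.014,"wx":0,"wy":0,"wz":0,"claw":0.005},{"dx":0,"dy":-0.002,"dz":-0.0135,"wx":0,"wy":0,"wz":0,"claw":0.005},{"dx":0,"dy":-0.003,"dz":-0.0135,"wx":0,"wy":0,"wz":0,"claw":0.005},{"dx":0,"dy":-0.004,"dz":-0.0135,"wx":0,"wy":0,"wz":0,"claw":0.005},{"dx":0,"dy":-0.0045,"dz":-0.013,"wx":0,"wy":0,"wz":0,"claw":0.005},{"dx":0,"dy":-0.0055,"dz":-0.013,"wx":0,"wy":0,"wz":0,"claw":0.005},{"dx":0,"dy":-0.006,"dz":-0.0125,"wx":0,"wy":0,"wz":0,"claw":0.005},{"dx":0,"dy":-0.0065,"dz":-0.012,"wx":0,"wy":0,"wz":0,"claw":0.005},{"dx":0,"dy":-0.0075,"dz":-0.0115,"wx":0,"wy":0,"wz":0,"claw":0.005},{"dx":0,"dy":-0.008,"dz":-0.0115,"wx":0,"wy":0,"wz":0,"claw":0.005},{"dx":0,"dy":-0.0085,"dz":-0.011,"wx":0,"wy":0,"wz":0,"claw":0.005},{"dx":0,"dy":-0.0095,"dz":-0.0105,"wx":0,"wy":0,"wz":0,"claw":0.005},{"dx":0,"dy":-0.01,"dz":-0.01,"wx":0,"wy":0,"wz":0,"claw":0.005},{"dx":0,"dy":-0.0105,"dz":-0.009,"wx":0,"wy":0,"wz":0,"claw":0.005},{"dx":0,"dy":-0.011,"dz":-0.0085,"wx":0,"wy":0,"wz":0,"claw":0.005},{"dx":0,"dy":-0.0115,"dz":-0.008,"wx":0,"wy":0,"wz":0,"claw":0.005}]'

```text
t: 6.92
eef_pos: [0.4911, 0.1433, 0.2854]
tool_rot: [0.002, 0.997, -0.077, -0.001]
contact_force: [-8.5, -10.1, 10.1]
gripper_width: 0.148
grasp_force: 35.2
```

```bash
python3 - <<'E'
from h import *
o,q,R=cur();q0=np.array([.4752,.0386,.0851]);f=lambda th: RC.apply([0,-.245*np.cos(th+.0245),.245*np.sin(th+.0245)])
for t in (.9,.963,1.36): print(t,q0+f(t)-f(0))
print(q,o["gripper_width"],o["grasp_force"],o["contact_force"],np.round(o["q"],2))
E
```

```text
0.9 [0.48959356 0.13490956 0.27468644]
0.963 [0.49145694 0.14737771 0.28358775]
1.36 [0.50469499 0.23595557 0.31985886]
[0.49112745 0.14333227 0.28540124] 0.14814110788773688 35.23121237754822 [ -8.54522851 -10.10448044  10.111065  ] [-0.11  0.18 -0.34  1.85  0.07  1.13 -2.2 ]
```

>>> drive_tool --increments '[{"dx":0,"dy":-0.012,"dz":-0.0075,"wx":0,"wy":0,"wz":0,"claw":0.005},{"dx":0,"dy":-0.012,"dz":-0.0065,"wx":0,"wy":0,"wz":0,"claw":0.005},{"dx":0,"dy":-0.0125,"dz":-0.006,"wx":0,"wy":0,"wz":0,"claw":0.005},{"dx":0,"dy":-0.013,"dz":-0.005,"wx":0,"wy":0,"wz":0,"claw":0.005},{"dx":0,"dy":-0.013,"dz":-0.0045,"wx":0,"wy":0,"wz":0,"claw":0.005},{"dx":0,"dy":-0.01,"dz":-0.003,"wx":0,"wy":0,"wz":0,"claw":0.005},{"dx":0,"dy":0,"dz":0,"wx":0,"wy":0,"wz":0,"claw":0.005}]'

```text
t: 7.8
eef_pos: [0.5028, 0.2189, 0.3184]
tool_rot: [-0.001, 0.997, -0.076, 0.0]
contact_force: [-6.9, -1.3, 6.5]
gripper_width: 0.15
grasp_force: 36.7
```

```bash
cat > knee.py <<'E'
from h import *
# red grip seen in scene camera: ray cut with plane of the grip's centre (chamber x=157)
def grip(n="scene"):
    p,d=read_camera(n);out=[]
    c=calibration(n);o=-c["R"].T@c["t"];nx=RC.apply([1,0,0])
    for b,a,r in blobs(red(p),60):
        v=c["R"].T@np.linalg.inv(c["intrinsics"])@np.array([b[0],b[1],1.])
        X=o+v*(nx@(ch(157,0,0)-o))/(nx@v);L=RC.inv().apply(X-O)*1e3
        out.append((b,a,np.round(L)))
    return p,out
E
python3 - <<'E'
from knee import *
for x in grip()[1]: print(x)
for l in ((157,65,76),(157,32,149)): print(l,proj("scene",ch(*l)))
o,q,R=cur();print(q,o["contact_force"])
E
```

```text
(array([288.6, 218.2]), np.int32(217), array([ 157., -284.,  137.]))
(array([176.5, 272.7]), np.int32(685), array([  157., -1355.,  -673.]))
(array([396.4, 318.8]), np.int32(368), array([157.,  47., 135.]))
(157, 65, 76) [400.75654122 355.73897502]
(157, 32, 149) [390.80753944 305.61757297]
[0.50270017 0.21843561 0.31827771] [-6.57543783 -0.36335564  6.83237889]
```

>>> drive_tool --increments '[{"dx":0,"dy":-0.006,"dz":-0.001,"wx":0,"wy":0,"wz":0,"claw":0.005},{"dx":0,"dy":-0.006,"dz":-0.001,"wx":0,"wy":0,"wz":0,"claw":0.005},{"dx":0,"dy":-0.005,"dz":-0.001,"wx":0,"wy":0,"wz":0,"claw":0.005},{"dx":0,"dy":-0.003,"dz":0,"wx":0,"wy":0,"wz":0,"claw":0.005},{"dx":0,"dy":0,"dz":0,"wx":0,"wy":0,"wz":0,"claw":0.005},{"dx":0,"dy":0,"dz":0,"wx":0,"wy":0,"wz":0,"claw":0.005}]'

```text
t: 8.6
eef_pos: [0.5055, 0.2365, 0.3219]
tool_rot: [0.001, 0.997, -0.077, 0.0]
contact_force: [-10.3, -5.5, 12.6]
gripper_width: 0.147
grasp_force: 37.6
```

```bash
python3 - <<'E'
from knee import *
print(grip()[1][-1])
o,q,R=cur();print(q,o["contact_force"])
E
```

```text
(array([391.1, 303.4]), np.int32(344), array([157.,  32., 153.]))
[0.50545306 0.23651912 0.32192824] [-11.01738187  -5.21727136  12.60451539]
```

The grip now reads (32,153) mm, about at the locked position (32,149). I'll press slightly further to make sure it clicked, then ease back and see whether the lid stays.

>>> drive_tool --increments '[{"dx":0,"dy":-0.004,"dz":0,"wx":0,"wy":0,"wz":0,"claw":0.005},{"dx":0,"dy":-0.004,"dz":0,"wx":0,"wy":0,"wz":0,"claw":0.005},{"dx":0,"dy":0,"dz":0,"wx":0,"wy":0,"wz":0,"claw":0.005}]'

```text
t: 9.02
eef_pos: [0.5059, 0.2393, 0.3223]
tool_rot: [0.005, 0.997, -0.078, -0.001]
contact_force: [-18.6, -19.0, 22.2]
gripper_width: 0.149
grasp_force: 39.0
```

```bash
python3 - <<'E'
from knee import *
print(grip()[1][-1])
o,q,R=cur();print(q,o["contact_force"])
E
```

```text
(array([392. , 305.4]), np.int32(347), array([157.,  35., 151.]))
[0.50586419 0.23931372 0.32230004] [-17.59545426 -19.25272565  22.61036993]
```

>>> drive_tool --increments '[{"dx":0,"dy":0.005,"dz":0,"wx":0,"wy":0,"wz":0,"claw":0.005},{"dx":0,"dy":0.004,"dz":0,"wx":0,"wy":0,"wz":0,"claw":0.005},{"dx":0,"dy":0,"dz":0,"wx":0,"wy":0,"wz":0,"claw":0.005}]'

```text
t: 9.45
eef_pos: [0.5053, 0.2356, 0.3218]
tool_rot: [0.0, 0.997, -0.077, 0.0]
contact_force: [-9.0, -3.3, 10.3]
gripper_width: 0.15
grasp_force: 37.4
```

```bash
python3 - <<'E'
from knee import *
print(grip()[1][-1])
o,q,R=cur();print(q,o["contact_force"])
E
```

```text
(array([390.5, 301.9]), np.int32(348), array([157.,  31., 155.]))
[0.50534173 0.23568093 0.32178052] [-10.24750572  -3.58330131  10.82567229]
```

>>> drive_tool --increments '[{"dx":0,"dy":0.003,"dz":0,"wx":0,"wy":0,"wz":0,"claw":0.005},{"dx":0,"dy":0.003,"dz":0,"wx":0,"wy":0,"wz":0,"claw":0.005},{"dx":0,"dy":0,"dz":0,"wx":0,"wy":0,"wz":0,"claw":0.005}]'

```text
t: 9.88
eef_pos: [0.505, 0.2336, 0.3215]
tool_rot: [-0.003, 0.997, -0.075, 0.001]
contact_force: [-4.2, 6.2, 2.3]
gripper_width: 0.15
grasp_force: 36.7
```

```bash
python3 - <<'E'
from knee import *
p,g=grip();print(g[-1])
o,q,R=cur();print(q,o["contact_force"])
cv2.imwrite("pics/s3.png",cv2.resize(p[150:400,320:570,::-1],None,fx=2.4,fy=2.4))
E
```

```text
(array([390.2, 301.2]), np.int32(341), array([157.,  30., 156.]))
[0.5050276  0.23357771 0.32146895] [-3.8707736   6.23200816  3.00995586]
```

View pics/s3.png

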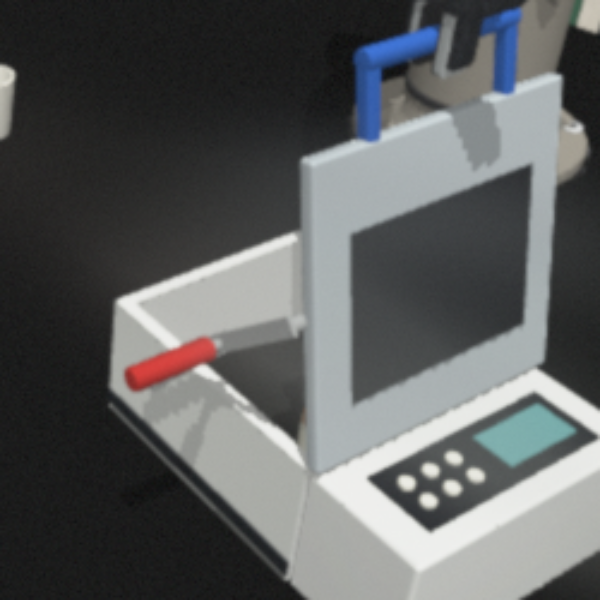

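The stay is straight with the lid up, and the lid now resists being pulled back (+6 N), so it is locked. Release and retreat upward.

>>> drive_tool --increments '[{"dx":0,"dy":-0.002,"dz":0,"wx":0,"wy":0,"wz":0,"claw":0.012},{"dx":0,"dy":0,"dz":0,"wx":0,"wy":0,"wz":0,"claw":0.04},{"dx":0,"dy":0,"dz":0,"wx":0,"wy":0,"wz":0,"claw":0.045},{"dx":0,"dy":0,"dz":-0.02,"wx":0,"wy":0,"wz":0,"claw":0.045},{"dx":0,"dy":0,"dz":-0.04,"wx":0,"wy":0,"wz":0,"claw":0.045},{"dx":0,"dy":0.02,"dz":-0.02,"wx":0,"wy":0,"wz":0,"claw":0.045},{"dx":0,"dy":0.04,"dz":0,"wx":0,"wy":0,"wz":0,"claw":0.06}]'

```text
t: 10.8
eef_pos: [0.4971, 0.1737, 0.4014]
tool_rot: [-0.001, 0.997, -0.075, 0.002]
contact_force: [0.4, -0.2, 1.1]
gripper_width: 0.701
grasp_force: 0.0
```

```bash
python3 - <<'E'
from knee import *
p,g=grip();print(g)
rd=ray("top",[408.9,268.1],.07);print(rd)
o,q,R=cur();print(o["q"],o["gripper_width"],o["contact_force"])
for yaw in (81.5,-98.5):
  print(yaw);rows([((.5,0,.33),down(yaw),5),((rd[0],-.226,.16),down(yaw),5),((rd[0],-.226,.04-.023),down(yaw),6)])
E
```

```text
[(array([288.7, 218.2]), np.int32(218), array([ 157., -283.,  137.])), (array([176.4, 272.7]), np.int32(685), array([  157., -1357.,  -674.])), (array([390.3, 301.4]), np.int32(343), array([157.,  30., 156.]))]
[ 0.53729411 -0.22735893  0.07      ]
[-0.13861714  0.12665133 -0.34074089  1.65017892  0.04675221  1.37144383
 -2.21581396] 0.7032650125460842 [-0.45468903 -4.63326438 -2.09122635]
81.5
now [0.4971 0.1662 0.4007] [-0.14  0.13 -0.34  1.65  0.05  1.37 -2.22]
[ 6 33 14][  0.   -0.  -18.1]
[-5 33 14][  0.   -0.  -18.1]
[-15  30  14][  0.   -0.  -18.1]
[-23  24  14][  0.   -0.  -18.1]
[-29  15  14][  0.   -0.  -18.1]
-> [0.5  0.   0.33]
[-44  14  34][ 0. -0. -0.]
 same
 same
 same
 same
-> [ 0.537 -0.226  0.16 ]
[ 0  0 24][0. 0. 0.]
 same
 same
 same
 same
 same
-> [ 0.537 -0.226  0.017]
-98.5
now [0.4971 0.1662 0.4007] [-0.14  0.13 -0.34  1.65  0.05  1.37 -2.22]
[ 6 33 14][-0.  -0.  17.9]
[16 29 14][-0.  -0.  17.9]
[24 23 14][-0.  -0.  17.9]
[30 15 14][-0.  -0.  17.9]
[33  5 14][-0.  -0.  17.9]
-> [0.5  0.   0.33]
[ 44 -14  34][ 0. -0.  0.]
 same
 same
 same
 same
-> [ 0.537 -0.226  0.16 ]
[ 0  0 24][-0.  0.  0.]
 same
 same
 same
 same
 same
-> [ 0.537 -0.226  0.017]
```

```bash
python3 - <<'E'
from knee import *
rows([((.537,-.226,.16),down(81.5),10)])
E
```

```text
now [0.4971 0.1662 0.4007] [-0.14  0.13 -0.34  1.65  0.05  1.37 -2.22]
[10 38 24][ 0.  -0.  -9.1]
[ 4 39 24][ 0.  -0.  -9.1]
[-2 39 24][ 0.  -0.  -9.1]
[-8 38 24][ 0.  -0.  -9.1]
[-14  37  24][ 0.  -0.  -9.1]
[-20  34  24][ 0.  -0.  -9.1]
[-25  30  24][ 0.  -0.  -9.1]
[-30  26  24][ 0.  -0.  -9.1]
[-33  21  24][ 0.  -0.  -9.1]
[-36  16  24][ 0.  -0.  -9.1]
-> [ 0.537 -0.226  0.16 ]
```

>>> drive_tool --increments '[{"dx":0.01,"dy":0.038,"dz":0.024,"wx":0,"wy":0,"wz":-9,"claw":0.06},{"dx":0.004,"dy":0.039,"dz":0.024,"wx":0,"wy":0,"wz":-9,"claw":0.06},{"dx":-0.002,"dy":0.039,"dz":0.024,"wx":0,"wy":0,"wz":-9,"claw":0.06},{"dx":-0.008,"dy":0.038,"dz":0.024,"wx":0,"wy":0,"wz":-9,"claw":0.06},{"dx":-0.014,"dy":0.037,"dz":0.024,"wx":0,"wy":0,"wz":-9,"claw":0.06},{"dx":-0.02,"dy":0.034,"dz":0.024,"wx":0,"wy":0,"wz":-9,"claw":0.06},{"dx":-0.025,"dy":0.03,"dz":0.024,"wx":0,"wy":0,"wz":-9,"claw":0.06},{"dx":-0.03,"dy":0.026,"dz":0.024,"wx":0,"wy":0,"wz":-9,"claw":0.06},{"dx":-0.033,"dy":0.021,"dz":0.024,"wx":0,"wy":0,"wz":-9,"claw":0.06},{"dx":-0.036,"dy":0.016,"dz":0.024,"wx":0,"wy":0,"wz":-9,"claw":0.06},{"dx":0,"dy":0,"dz":0,"wx":0,"wy":0,"wz":0,"claw":0.06},{"dx":0,"dy":0,"dz":0,"wx":0,"wy":0,"wz":0,"claw":0.06},{"dx":0,"dy":0,"dz":0,"wx":0,"wy":0,"wz":0,"claw":0.06}]'

```text
t: 12.48
eef_pos: [0.5377, -0.2163, 0.1603]
tool_rot: [0.001, 0.759, 0.651, 0.001]
contact_force: [0.7, 0.3, 0.6]
gripper_width: 0.7
grasp_force: 0.0
```

```bash
python3 - <<'E'
from knee import *
p,d=read_camera("scene")
rows([((.537,-.226,.017),down(81.5),6)])
o,q,R=cur();print(q,o["gripper_width"],R.as_matrix()[:,0])
cv2.imwrite("pics/s4.png",cv2.resize(p[130:290,220:380,::-1],None,fx=3.5,fy=3.5))
# red blobs & fingertip depth profile above the jar
for x in blobs(red(p),60): print(x[0],x[1])
m=(d>0);v,u=np.mgrid[0:480,0:640];c=calibration("scene")
X=(np.linalg.inv(c["intrinsics"])@np.stack([u*d,v*d,d]).reshape(3,-1)-c["t"][:,None]).T@c["R"]
k=(abs(X[:,0]-q[0])<.06)&(abs(X[:,1]-q[1])<.03)&(X[:,2]>.085)&(X[:,2]<.3);print("lowest gripper z",np.percentile(X[k,2],[0,1,3,10]),k.sum())
k2=k&(X[:,2]<np.percentile(X[k,2],10));print(np.round(X[k2].min(0),3),np.round(X[k2].max(0),3))
E
```

```text
now [ 0.5377 -0.2163  0.1604] [ 0.48  0.41 -0.27  1.84  0.13  0.91  0.01]
[-2  0 24][ 0. -0. -0.]
 same
 same
 same
 same
 same
-> [ 0.537 -0.226  0.017]
[ 0.53766292 -0.21633752  0.16037127] 0.7021024493300564 [1.50869870e-01 9.88553631e-01 1.10726633e-05]
[288.8 218.3] 214
[176.5 272.7] 687
[390.2 301.5] 346
lowest gripper z [0.16880475 0.17331304 0.17897954 0.19433661] 2051
[ 0.494 -0.229  0.169] [ 0.581 -0.198  0.194]
```

View pics/s4.png

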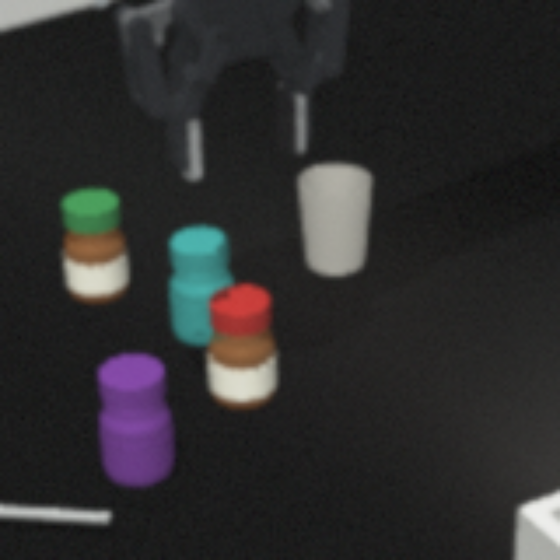

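Red jar (cap at (240,310) in the crop) is below the open fingers with neighbours clear on both sides; measured tip height is TCP + 10 mm when open. Descend and grasp.

>>> drive_tool --increments '[{"dx":-0.01,"dy":0,"dz":0.01,"wx":0,"wy":0,"wz":0,"claw":0.06},{"dx":0,"dy":0,"dz":0.03,"wx":0,"wy":0,"wz":0,"claw":0.06},{"dx":0,"dy":0,"dz":0.03,"wx":0,"wy":0,"wz":0,"claw":0.06},{"dx":0,"dy":0,"dz":0.03,"wx":0,"wy":0,"wz":0,"claw":0.06},{"dx":0,"dy":0,"dz":0.025,"wx":0,"wy":0,"wz":0,"claw":0.06},{"dx":0,"dy":0,"dz":0.015,"wx":0,"wy":0,"wz":0,"claw":0.06},{"dx":0,"dy":0,"dz":0,"wx":0,"wy":0,"wz":0,"claw":0.06},{"dx":0,"dy":0,"dz":0,"wx":0,"wy":0,"wz":0,"claw":0.045},{"dx":0,"dy":0,"dz":0,"wx":0,"wy":0,"wz":0,"claw":0.035},{"dx":0,"dy":0,"dz":0,"wx":0,"wy":0,"wz":0,"claw":0.03},{"dx":0,"dy":0,"dz":0,"wx":0,"wy":0,"wz":0,"claw":0.03}]' --newtons 30

```text
t: 13.9
eef_pos: [0.5362, -0.2277, 0.0207]
tool_rot: [0.001, 0.759, 0.651, 0.0]
contact_force: [-1.7, 0.0, 6.4]
gripper_width: 0.476
grasp_force: 30.9
```

>>> drive_tool --increments '[{"dx":0,"dy":0,"dz":-0.02,"wx":0,"wy":0,"wz":0,"claw":0.03},{"dx":0,"dy":0,"dz":-0.05,"wx":0,"wy":0,"wz":0,"claw":0.03},{"dx":0,"dy":0,"dz":-0.055,"wx":0,"wy":0,"wz":0,"claw":0.03},{"dx":0,"dy":0,"dz":-0.055,"wx":0,"wy":0,"wz":0,"claw":0.03}]'

```text
t: 14.4
eef_pos: [0.5351, -0.2273, 0.2025]
tool_rot: [0.0, 0.759, 0.651, 0.0]
contact_force: [0.8, 0.0, -1.4]
gripper_width: 0.476
grasp_force: 30.8
```

```bash
python3 - <<'E'
from knee import *
p,d=read_camera("top");cv2.imwrite("pics/t2.png",cv2.resize(p[160:350,120:430,::-1],None,fx=2.5,fy=2.5))
for c,a,r in blobs(mask(p,100,130,100,40),30):
  X=ray("top",c,.085);print(c,a,"chamber mm if cap top",np.round(RC.inv().apply(X-O)*1e3))
for w in ((0,0,15),(-90,-90,100),(90,-90,100)): print(w,proj("top",ch(*w)))
o,q,R=cur();print(q,o["gripper_width"],o["grasp_force"],o["contact_force"])
E
```

```text
[ 20.8 185.8] 263 chamber mm if cap top [ 80. 458.  85.]
[159.  238.4] 600 chamber mm if cap top [ 38. 134.  85.]
[264.5 283.2] 195 chamber mm if cap top [  -2. -108.   85.]
[199.6 260.3] 283 chamber mm if cap top [13. 37. 85.]
(0, 0, 15) [220.33953992 274.8929801 ]
(-90, -90, 100) [244.54932513 321.60117503]
(90, -90, 100) [266.55071956 237.83198558]
[ 0.53916397 -0.22841114  0.21045472] 0.47253030737127405 30.860443920828402 [ 2.28044955 -1.5172254   4.43487959]
```

View pics/t2.png

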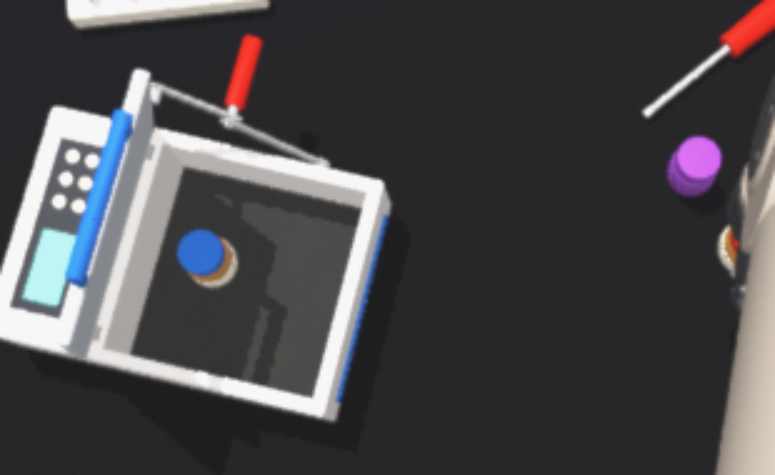

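Blue jar stands upright at chamber (13,37) mm, crop (202,255); the lid is held by the straight stay. I'll place the red jar at chamber (0,-42).

```bash
python3 - <<'E'
from knee import *
t=ch(0,-42,0);print(t)
rows([((t[0],t[1],.2),down(81.5),9)],p=np.array([.5355,-.2275,.2007]),R=down(81.2))
E
```

```text
[0.488592   0.13996133 0.        ]
[ 40 -11   0][ 0.  0. -0.]
 same
 same
 same
 same
 same
 same
 same
 same
-> [0.489 0.14  0.2  ]
```

>>> drive_tool --increments '[{"dx":0.02,"dy":-0.005,"dz":0,"wx":0,"wy":0,"wz":0,"claw":0.03},{"dx":0.04,"dy":-0.011,"dz":0,"wx":0,"wy":0,"wz":0,"claw":0.03},{"dx":0.04,"dy":-0.011,"dz":0,"wx":0,"wy":0,"wz":0,"claw":0.03},{"dx":0.04,"dy":-0.011,"dz":0,"wx":0,"wy":0,"wz":0,"claw":0.03},{"dx":0.04,"dy":-0.011,"dz":0,"wx":0,"wy":0,"wz":0,"claw":0.03},{"dx":0.04,"dy":-0.011,"dz":0,"wx":0,"wy":0,"wz":0,"claw":0.03},{"dx":0.04,"dy":-0.011,"dz":0,"wx":0,"wy":0,"wz":0,"claw":0.03},{"dx":0.04,"dy":-0.011,"dz":0,"wx":0,"wy":0,"wz":0,"claw":0.03},{"dx":0.04,"dy":-0.011,"dz":0,"wx":0,"wy":0,"wz":0,"claw":0.03},{"dx":0.02,"dy":-0.006,"dz":0,"wx":0,"wy":0,"wz":0,"claw":0.03},{"dx":0,"dy":0,"dz":0,"wx":0,"wy":0,"wz":0,"claw":0.03},{"dx":0,"dy":0,"dz":0,"wx":0,"wy":0,"wz":0,"claw":0.03},{"dx":0,"dy":0,"dz":0,"wx":0,"wy":0,"wz":0,"claw":0.03}]'

```text
t: 16.08
eef_pos: [0.4923, 0.142, 0.1992]
tool_rot: [0.0, 0.76, 0.65, -0.0]
contact_force: [-0.3, 0.0, -0.9]
gripper_width: 0.475
grasp_force: 30.8
```

```bash
python3 - <<'E'
from knee import *
t=ch(0,-42,36.5)
rows([((t[0],t[1],t[2]),down(81.5),6)])
o,q,R=cur();print(np.round(RC.inv().apply(q-O)*1e3,1),o["q"].round(2),o["gripper_width"],o["grasp_force"])
E
```

```text
now [0.4923 0.142  0.1992] [-0.01  0.28 -0.46  1.95  0.15  0.95 -0.7 ]
[ 0 -1 27][-0.   0.  -0.1]
 same
 same
 same
 same
 same
-> [0.489 0.14  0.037]
[  3.4 -39.4 199.2] [-0.01  0.28 -0.46  1.95  0.15  0.95 -0.7 ] 0.47525120451776015 30.820508512551896
```

>>> drive_tool --increments '[{"dx":-0.001,"dy":-0.001,"dz":0.02,"wx":0,"wy":0,"wz":0,"claw":0.03},{"dx":-0.001,"dy":-0.001,"dz":0.03,"wx":0,"wy":0,"wz":0,"claw":0.03},{"dx":0,"dy":0,"dz":0.03,"wx":0,"wy":0,"wz":0,"claw":0.03},{"dx":0,"dy":0,"dz":0.03,"wx":0,"wy":0,"wz":0,"claw":0.03},{"dx":0,"dy":0,"dz":0.025,"wx":0,"wy":0,"wz":0,"claw":0.03},{"dx":0,"dy":0,"dz":0.012,"wx":0,"wy":0,"wz":0,"claw":0.03},{"dx":0,"dy":0,"dz":0.006,"wx":0,"wy":0,"wz":0,"claw":0.03},{"dx":0,"dy":0,"dz":0.004,"wx":0,"wy":0,"wz":0,"claw":0.03},{"dx":0,"dy":0,"dz":0.003,"wx":0,"wy":0,"wz":0,"claw":0.03},{"dx":0,"dy":0,"dz":0,"wx":0,"wy":0,"wz":0,"claw":0.03}]'

```text
t: 17.32
eef_pos: [0.4903, 0.1418, 0.0398]
tool_rot: [0.0, 0.759, 0.651, 0.0]
contact_force: [0.6, 0.3, -0.9]
gripper_width: 0.481
grasp_force: 30.8
```

>>> drive_tool --increments '[{"dx":0,"dy":0,"dz":0.002,"wx":0,"wy":0,"wz":0,"claw":0.03},{"dx":0,"dy":0,"dz":0.001,"wx":0,"wy":0,"wz":0,"claw":0.03},{"dx":0,"dy":0,"dz":0,"wx":0,"wy":0,"wz":0,"claw":0.03}]'

```text
t: 17.7
eef_pos: [0.4901, 0.1418, 0.0365]
tool_rot: [0.0, 0.759, 0.651, -0.0]
contact_force: [-0.7, 0.7, -1.2]
gripper_width: 0.478
grasp_force: 30.8
```

>>> drive_tool --increments '[{"dx":0,"dy":0,"dz":0.001,"wx":0,"wy":0,"wz":0,"claw":0.03},{"dx":0,"dy":0,"dz":0.001,"wx":0,"wy":0,"wz":0,"claw":0.03},{"dx":0,"dy":0,"dz":0,"wx":0,"wy":0,"wz":0,"claw":0.03}]'

```text
t: 18.08
eef_pos: [0.4902, 0.1419, 0.0356]
tool_rot: [0.0, 0.759, 0.651, 0.0]
contact_force: [-3.8, -1.2, 13.8]
gripper_width: 0.477
grasp_force: 32.1
```

Floor contact felt (13.8 N) at the expected height. Release gently and retreat straight up.

>>> drive_tool --increments '[{"dx":0,"dy":0,"dz":-0.0005,"wx":0,"wy":0,"wz":0,"claw":0.038},{"dx":0,"dy":0,"dz":0,"wx":0,"wy":0,"wz":0,"claw":0.045},{"dx":0,"dy":0,"dz":0,"wx":0,"wy":0,"wz":0,"claw":0.055},{"dx":0,"dy":0,"dz":0,"wx":0,"wy":0,"wz":0,"claw":0.06},{"dx":0,"dy":0,"dz":-0.015,"wx":0,"wy":0,"wz":0,"claw":0.06},{"dx":0,"dy":0,"dz":-0.04,"wx":0,"wy":0,"wz":0,"claw":0.06},{"dx":0,"dy":0,"dz":-0.055,"wx":0,"wy":0,"wz":0,"claw":0.06},{"dx":0,"dy":0,"dz":-0.055,"wx":0,"wy":0,"wz":0,"claw":0.06},{"dx":0,"dy":0,"dz":-0.055,"wx":0,"wy":0,"wz":0,"claw":0.06},{"dx":-0.04,"dy":0,"dz":-0.03,"wx":0,"wy":0,"wz":0,"claw":0.06}]'

```text
t: 19.32
eef_pos: [0.4848, 0.1053, 0.2894]
tool_rot: [0.001, 0.757, 0.653, 0.003]
contact_force: [0.8, -1.3, -0.1]
gripper_width: 0.703
grasp_force: 0.0
```

```bash
python3 - <<'E'
from knee import *
p,g=grip();print(g[1:])
t,d=read_camera("top")
for nm,m in (("red",red(t)),("blue",mask(t,100,130,100,40))):
  for c,a,r in blobs(m,30):
    X=ray("top",c,.085);print(nm,c,a,np.round(r[1],1),np.round(RC.inv().apply(X-O)*1e3))
o,q,R=cur();print(np.round(RC.inv().apply(q-O)*1e3,1),o["q"].round(2))
# target over grip, tool x along chamber x
gp=ch(160,32,149)
rows([((.60,.06,.31),down(-8.5),9),((gp[0],gp[1],.2),down(-8.5),5)])
E
```

```text
[(array([432.5, 279.7]), np.int32(88), array([157., 105., 244.])), (array([390.2, 301.5]), np.int32(347), array([157.,  30., 155.]))]
red [427.5 165. ] 515 [12.2 44.5] [ 332. -390.   85.]
blue [ 20.8 185.8] 263 [17. 18.] [ 80. 458.  85.]
blue [155.9 248.2] 422 [ 9.1 55.7] [ 16. 135.  85.]
blue [269.1 265.8] 109 [ 2.7 41.2] [  36. -108.   85.]
[  3.1 -82.9 289.5] [ 0.09  0.15 -0.46  1.88  0.08  1.12 -0.56]
now [0.4856 0.099  0.2895] [ 0.09  0.15 -0.46  1.88  0.08  1.12 -0.56]
[-2 13 -2][ 0.  -0.   9.9]
[ 0 13 -2][ 0.  -0.   9.9]
[ 2 13 -2][ 0.  -0.   9.9]
[ 5 13 -2][ 0.  -0.   9.9]
[ 7 12 -2][ 0.  -0.   9.9]
[ 9 10 -2][ 0.  -0.   9.9]
[10  9 -2][ 0.  -0.   9.9]
[12  7 -2][ 0.  -0.   9.9]
[13  5 -2][ 0.  -0.   9.9]
-> [0.6  0.06 0.31]
[  8 -27  22][ 0. -0.  0.]
 same
 same
 same
 same
-> [0.658 0.189 0.2  ]
```

```bash
cat >> h.py <<'E'
def tilt(a): return RC*Ro.from_euler('x',180+a,degrees=True)
def tgt(g,a,back=0): 
    """eef reading for grasp point g (chamber mm) at tilt a, backed off along tool z"""
    return ch(*g)+tilt(a).apply([0,0,1])*(.023-back)
E
python3 - <<'E'
from knee import *
T=tilt(25);g=(166,31,151)
print(tgt(g,25),tgt(g,25,.09))
rows([(tgt(g,25,.1)+[0,0,.03],T,11),(tgt(g,25,.08),T,2)])
E
```

```text
[0.66499547 0.19723658 0.13015492] [0.65937344 0.15961873 0.21172262]
now [0.4856 0.099  0.2895] [ 0.09  0.15 -0.46  1.88  0.08  1.12 -0.56]
[ 8 15  4][1.8 1.7 8. ]
[ 9 14  3][1.8 1.7 8. ]
[11 12  3][1.8 1.7 8. ]
[13 11  3][1.8 1.7 8. ]
[14  9  3][1.8 1.7 8. ]
[15  7  4][1.8 1.7 8. ]
[16  5  4][1.8 1.7 8. ]
[16  3  4][1.8 1.7 8. ]
[16  1  5][1.8 1.7 8. ]
[16 -1  5][1.8 1.7 8. ]
[16 -3  6][1.8 1.7 8. ]
-> [0.659 0.155 0.251]
[ 0  6 24][-0. -0. -0.]
 same
-> [0.66  0.164 0.203]
```

>>> drive_tool --increments '[{"dx":0.008,"dy":0.015,"dz":0.004,"wx":1.8,"wy":1.7,"wz":8,"claw":0.045},{"dx":0.009,"dy":0.014,"dz":0.003,"wx":1.8,"wy":1.7,"wz":8,"claw":0.045},{"dx":0.011,"dy":0.012,"dz":0.003,"wx":1.8,"wy":1.7,"wz":8,"claw":0.045},{"dx":0.013,"dy":0.011,"dz":0.003,"wx":1.8,"wy":1.7,"wz":8,"claw":0.045},{"dx":0.014,"dy":0.009,"dz":0.003,"wx":1.8,"wy":1.7,"wz":8,"claw":0.045},{"dx":0.015,"dy":0.007,"dz":0.004,"wx":1.8,"wy":1.7,"wz":8,"claw":0.045},{"dx":0.016,"dy":0.005,"dz":0.004,"wx":1.8,"wy":1.7,"wz":8,"claw":0.045},{"dx":0.016,"dy":0.003,"dz":0.004,"wx":1.8,"wy":1.7,"wz":8,"claw":0.045},{"dx":0.016,"dy":0.001,"dz":0.005,"wx":1.8,"wy":1.7,"wz":8,"claw":0.045},{"dx":0.016,"dy":-0.001,"dz":0.005,"wx":1.8,"wy":1.7,"wz":8,"claw":0.045},{"dx":0.016,"dy":-0.003,"dz":0.006,"wx":1.8,"wy":1.7,"wz":8,"claw":0.045},{"dx":0,"dy":0,"dz":0,"wx":0,"wy":0,"wz":0,"claw":0.045},{"dx":0,"dy":0,"dz":0,"wx":0,"wy":0,"wz":0,"claw":0.045}]'

```text
t: 21.05
eef_pos: [0.657, 0.1597, 0.2452]
tool_rot: [-0.212, 0.975, -0.069, 0.01]
contact_force: [-0.1, 0.1, 0.1]
gripper_width: 0.529
grasp_force: 0.0
```

```bash
cat > tips.py <<'E'
from knee import *
p,d=read_camera("scene");o,q,R=cur()
v,u=np.mgrid[0:480,0:640];c=calibration("scene")
X=(np.linalg.inv(c["intrinsics"])@np.stack([u*d,v*d,d]).reshape(3,-1)-c["t"][:,None]).T@c["R"]
k=(d.ravel()>0)&(np.linalg.norm(X-q,axis=1)<.1)&(p.max(2).ravel()<200)&(red(p).ravel()==0)&(X[:,2]>.13)
L=R.inv().apply(X[k]-q)*1e3
top=np.percentile(L[:,2],[90,97,99]);print("tool-frame: tip z",top)
s=L[L[:,2]>top[1]-8];print(np.round(np.percentile(s,[2,50,98],axis=0)))
print("eef ch",np.round(RC.inv().apply(q-O)*1e3,1),"toolz ch",np.round(RC.inv().apply(R.apply([0,0,1])),3),o["q"].round(2))
E
python3 - <<'E'
from tips import *
cv2.imwrite("pics/s5.png",cv2.resize(p[120:400,300:560,::-1],None,fx=2.1,fy=2.1))
E
```

```text
tool-frame: tip z [17.35924527 82.3940928  86.82162915]
[[-48. -41.  75.]
 [-45. -13.  84.]
 [ 20.  19.  90.]]
eef ch [163.7   2.4 245.4] toolz ch [-0.013  0.416 -0.909] [ 0.05  0.45 -0.25  1.64 -0.37  0.97 -1.69]
```

View pics/s5.png

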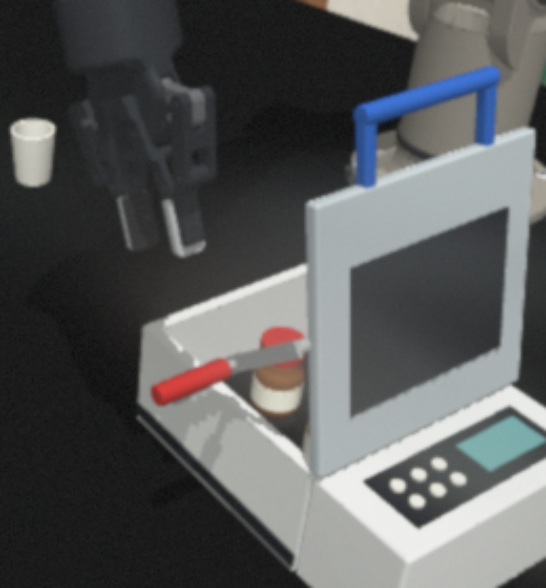

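The red jar stands upright in the well (crop (280,370)) and the tilted gripper is well clear of the lid; tips at crop (188,250) and (140,247). I'll verify the tip position in the tool frame.

```bash
python3 - <<'E'
from h import *
p,d=read_camera("scene");o,q,R=cur()
for x,y in ((185,225),(188,240),(190,247),(195,247),(138,235),(140,244)):
    uv=(300+x/2.1,120+y/2.1);X=dep("scene",uv,d);print((x,y),np.round(R.inv().apply(X-q)*1e3),np.round(RC.inv().apply(X-O)*1e3))
# grip centre from its depth points (surface)
for x,y in ((175,388),(190,382),(205,376)): 
    uv=(300+x/2.1,120+y/2.1);print("grip",np.round(RC.inv().apply(dep("scene",uv,d)-O)*1e3))
for g in ((157,31,151),(157,32,149),(127,32,149),(187,32,149)): print(g,(proj("scene",ch(*g))-[300,120])*2.1)
E
```

```text
(185, 225) [  4. -35. -24.] [168.  24. 282.]
(188, 240) [  4. -35. -14.] [168.  29. 273.]
(190, 247) [  0. -30.  -8.] [164.  27. 266.]
(195, 247) [ -3. -31.  -7.] [161.  27. 265.]
(138, 235) [  3.  23. -14.] [167. -24. 248.]
(140, 244) [ 4. 22. -8.] [168. -20. 244.]
grip [174.  35. 160.]
grip [160.  34. 159.]
grip [147.  34. 158.]
(157, 31, 151) [190.02480011 386.76691749]
(157, 32, 149) [190.69583283 389.79690324]
(127, 32, 149) [224.76211456 375.40519386]
(187, 32, 149) [155.41885401 404.70008613]
```

>>> drive_tool --increments '[{"dx":0.002,"dy":0.007,"dz":0.01,"wx":0,"wy":0,"wz":0,"claw":0.045},{"dx":0,"dy":0.007,"dz":0.02,"wx":0,"wy":0,"wz":0,"claw":0.045},{"dx":0,"dy":0,"dz":0.02,"wx":0,"wy":0,"wz":0,"claw":0.045},{"dx":0,"dy":0,"dz":0.02,"wx":0,"wy":0,"wz":0,"claw":0.045},{"dx":0,"dy":0,"dz":0.01,"wx":0,"wy":0,"wz":0,"claw":0.045},{"dx":0,"dy":0,"dz":0,"wx":0,"wy":0,"wz":0,"claw":0.045}]'

```text
t: 21.9
eef_pos: [0.6611, 0.1802, 0.1655]
tool_rot: [-0.213, 0.975, -0.07, 0.009]
contact_force: [-0.4, -0.7, -0.3]
gripper_width: 0.53
grasp_force: 0.0
```

```bash
python3 - <<'E'
from knee import *
p,g=grip();print(g[-1])
o,q,R=cur();print("eef ch",np.round(RC.inv().apply(q-O)*1e3,1),o["contact_force"])
print("grip in tool frame",[np.round(R.inv().apply(ch(*c)-q)*1e3) for c in ((157,30,152),(157,32,149))])
cv2.imwrite("pics/s6.png",cv2.resize(p[200:340,340:480,::-1],None,fx=4,fy=4))
E
```

```text
(array([389.8, 302.1]), np.int32(321), array([157.,  29., 154.]))
eef ch [165.4  22.9 166.4] [ 0.46295652 -0.1051096   0.12833912]
grip in tool frame [array([-8., -0., 16.]), array([-8., -1., 20.])]
```

View pics/s6.png

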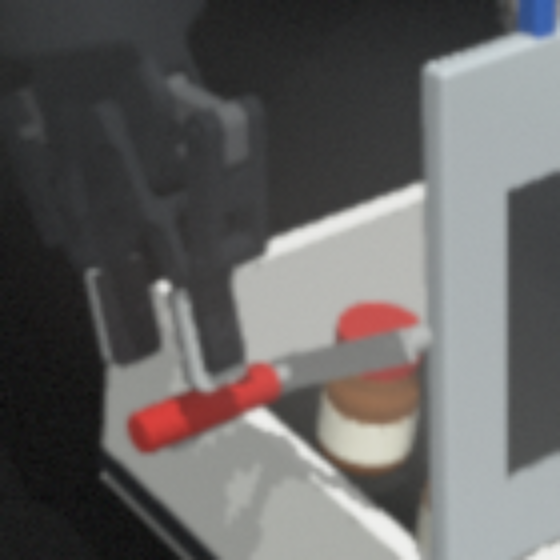

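The near finger (tip at crop (205,385)) is about 16 mm short of the grip and laterally centred on it. Advance 40 mm and close.

>>> drive_tool --increments '[{"dx":0,"dy":0,"dz":0.01,"wx":0,"wy":0,"wz":0,"claw":0.045},{"dx":0,"dy":0,"dz":0.01,"wx":0,"wy":0,"wz":0,"claw":0.045},{"dx":0,"dy":0,"dz":0.01,"wx":0,"wy":0,"wz":0,"claw":0.045},{"dx":0,"dy":0,"dz":0.01,"wx":0,"wy":0,"wz":0,"claw":0.045},{"dx":0,"dy":0,"dz":0,"wx":0,"wy":0,"wz":0,"claw":0.045}]'

```text
t: 22.58
eef_pos: [0.6629, 0.1965, 0.1288]
tool_rot: [-0.213, 0.975, -0.07, 0.009]
contact_force: [0.6, -0.5, 0.1]
gripper_width: 0.523
grasp_force: 0.0
```

>>> drive_tool --increments '[{"dx":0,"dy":0,"dz":0,"wx":0,"wy":0,"wz":0,"claw":0.03},{"dx":0,"dy":0,"dz":0,"wx":0,"wy":0,"wz":0,"claw":0.015},{"dx":0,"dy":0,"dz":0,"wx":0,"wy":0,"wz":0,"claw":0.006},{"dx":0,"dy":0,"dz":0,"wx":0,"wy":0,"wz":0,"claw":0.006}]' --newtons 60

```text
t: 23.08
eef_pos: [0.6639, 0.1952, 0.13]
tool_rot: [-0.212, 0.975, -0.071, 0.01]
contact_force: [0.4, -2.1, -1.7]
gripper_width: 0.164
grasp_force: 58.3
```

```bash
python3 - <<'E'
from knee import *
o,q,R=cur();print("eef ch",np.round(RC.inv().apply(q-O)*1e3,1),o["contact_force"],o["gripper_width"],o["grasp_force"])
p,g=grip();print(g)
# arc of the grip about the foot, from lock (46.9deg) to shut (2.2deg), in tool axes
a=np.radians(np.linspace(46.9,2.2,24));P=np.stack([0*a,105*np.cos(a),105*np.sin(a)],1)
L=R.inv().apply(RC.apply(np.diff(P,axis=0)));print(np.round(L,1)); print("total",P[-1]-P[0])
E
```

```text
eef ch [165.2  38.5 130. ] [ 0.3857868  -2.05821373 -1.70738391] 0.1642859230575783 58.34770917892456
[(array([176.5, 272.7]), np.int32(687), array([  157., -1355.,  -673.])), (array([432.3, 279.6]), np.int32(96), array([157., 105., 244.])), (array([402.6, 296.9]), np.int32(107), array([157.,  55., 181.])), (array([377.3, 306.9]), np.int32(87), array([157.,   1., 124.]))]
[[ 0.  -1.3  3.3]
 [ 0.  -1.2  3.4]
 [ 0.  -1.1  3.4]
 [ 0.  -1.   3.4]
 [ 0.  -0.8  3.5]
 [ 0.  -0.7  3.5]
 [ 0.  -0.6  3.5]
 [ 0.  -0.5  3.5]
 [ 0.  -0.4  3.5]
 [ 0.  -0.2  3.6]
 [ 0.  -0.1  3.6]
 [ 0.  -0.   3.6]
 [ 0.   0.1  3.6]
 [ 0.   0.2  3.6]
 [ 0.   0.4  3.5]
 [ 0.   0.5  3.5]
 [ 0.   0.6  3.5]
 [ 0.   0.7  3.5]
 [ 0.   0.8  3.5]
 [ 0.   1.   3.4]
 [ 0.   1.1  3.4]
 [ 0.   1.2  3.4]
 [ 0.   1.3  3.3]]
total [  0.          33.17885999 -72.63631909]
```

Grip held (14 mm, 58 N). Break the knee and start lowering slowly along the arc.

>>> drive_tool --increments '[{"dx":0,"dy":-0.0013,"dz":0.0033,"wx":0,"wy":0,"wz":0,"claw":0.006},{"dx":0,"dy":-0.0012,"dz":0.0034,"wx":0,"wy":0,"wz":0,"claw":0.006},{"dx":0,"dy":-0.0011,"dz":0.0034,"wx":0,"wy":0,"wz":0,"claw":0.006},{"dx":0,"dy":-0.001,"dz":0.0034,"wx":0,"wy":0,"wz":0,"claw":0.006},{"dx":0,"dy":-0.0008,"dz":0.0035,"wx":0,"wy":0,"wz":0,"claw":0.006},{"dx":0,"dy":-0.0007,"dz":0.0035,"wx":0,"wy":0,"wz":0,"claw":0.006}]' --newtons 80

```text
t: 23.88
eef_pos: [0.6661, 0.2098, 0.1146]
tool_rot: [-0.213, 0.975, -0.07, 0.011]
contact_force: [-0.3, -3.8, 3.7]
gripper_width: 0.158
grasp_force: 80.1
```

```bash
cat > lid.py <<'E'
from knee import *
o,q,R=cur();e=RC.inv().apply(q-O)*1e3;print("eef ch",np.round(e,1),np.round(o["contact_force"],1),o["gripper_width"].round(3),o["grasp_force"].round(1),"link deg",np.degrees(np.arctan2(e[2]+21-72,e[1]-9.6+40)).round(1))
p,d=read_camera("scene")
for c,a,r in blobs(mask(p,105,125),60):
    if c[1]<330 and c[0]>360:
        X=dep("scene",c,d);L=RC.inv().apply(X-O)*1e3;print("bar",c,a,np.round(L),"lid rad",np.arctan2(L[2]-102,100-L[1]).round(2))
E
python3 lid.py
```

```text
Traceback (most recent call last):
  File "lid.py", line 2, in <module>
    o,q,R=cur();e=RC.inv().apply(q-O)*1e3;print("eef ch",np.round(e,1),np.round(o["contact_force"],1),o["gripper_width"].round(3),o["grasp_force"].round(1),"link deg",np.degrees(np.arctan2(e[2]+21-72,e[1]-9.6+40)).round(1))
                                                                                                      ^^^^^^^^^^^^^^^^^^^^^^^^
AttributeError: 'float' object has no attribute 'round'
```

```bash
sed -i 's/o\["gripper_width"\].round(3),o\["grasp_force"\].round(1)/round(float(o["gripper_width"]),3),round(float(o["grasp_force"]),1)/' lid.py; python3 lid.py
```

```text
eef ch [165.3  53.3 114.6] [-0.3 -3.8  3.7] 0.158 80.1 link deg 37.2
bar [495.5 172.5] 1180 [-399. -277.   97.] lid rad -0.01
```

```bash
cat > lid2.py <<'E'
from lid import *
v,u=np.mgrid[0:480,0:640];c=calibration("scene")
X=(np.linalg.inv(c["intrinsics"])@np.stack([u*d,v*d,d]).reshape(3,-1)-c["t"][:,None]).T@c["R"]
L=RC.inv().apply(X-O)*1e3;k=(mask(p,105,125,120,50).ravel()>0)&(abs(L[:,0])<70)&(L[:,2]>90)&(L[:,2]<400)&(L[:,1]<180)&(L[:,1]>-170)
r=np.hypot(L[:,1]-100,L[:,2]-102);k&=(r>225)&(r<262)
print("bar pts",k.sum(),np.round(np.median(L[k],0)),"lid rad",np.median(np.arctan2(L[k,2]-102,100-L[k,1])).round(3))
E
python3 lid2.py
```

```text
eef ch [165.2  53.8 113.8] [ 4.1 -2.8 -3.1] 0.162 80.7 link deg 36.7
bar [495.2 172.6] 1189 [-404. -281.   94.] lid rad -0.02
bar pts 886 [ 16.  53. 344.] lid rad 1.375
```

>>> drive_tool --increments '[{"dx":0,"dy":-0.0006,"dz":0.0035,"wx":0,"wy":0,"wz":0,"claw":0.006},{"dx":0,"dy":-0.0005,"dz":0.0035,"wx":0,"wy":0,"wz":0,"claw":0.006},{"dx":0,"dy":-0.0004,"dz":0.0035,"wx":0,"wy":0,"wz":0,"claw":0.006},{"dx":0,"dy":-0.0002,"dz":0.0036,"wx":0,"wy":0,"wz":0,"claw":0.006}]'

```text
t: 24.48
eef_pos: [0.6673, 0.218, 0.1026]
tool_rot: [-0.213, 0.974, -0.07, 0.011]
contact_force: [6.1, 0.1, -1.2]
gripper_width: 0.161
grasp_force: 82.5
```

```bash
python3 lid2.py
```

```text
eef ch [165.2  61.6 102.6] [ 6.1  0.1 -1.2] 0.161 82.5 link deg 29.3
bar [480.4 170.5] 1187 [-540. -443.    1.] lid rad -0.18
bar pts 837 [ 14.  26. 336.] lid rad 1.262
```

The knee is broken and the lid is following under control (1.26 rad). Continue.

>>> drive_tool --increments '[{"dx":0,"dy":-0.0001,"dz":0.0034,"wx":0,"wy":0,"wz":0,"claw":0.006},{"dx":0,"dy":0,"dz":0.0034,"wx":0,"wy":0,"wz":0,"claw":0.006},{"dx":0,"dy":0.0001,"dz":0.0034,"wx":0,"wy":0,"wz":0,"claw":0.006},{"dx":0,"dy":0.0002,"dz":0.0034,"wx":0,"wy":0,"wz":0,"claw":0.006},{"dx":0,"dy":0.0004,"dz":0.0034,"wx":0,"wy":0,"wz":0,"claw":0.006}]'

```text
t: 25.15
eef_pos: [0.6684, 0.2258, 0.087]
tool_rot: [-0.214, 0.974, -0.07, 0.011]
contact_force: [6.2, 3.4, 2.3]
gripper_width: 0.16
grasp_force: 84.5
```

```bash
python3 lid2.py
```

```text
eef ch [165.2  69.5  87. ] [6.2 3.4 2.3] 0.16 84.5 link deg 19.8
bar [447.6 174.5] 1096 [-445. -475.   -1.] lid rad -0.18
bar pts 738 [ 10. -42. 299.] lid rad 0.943
```

>>> drive_tool --increments '[{"dx":0,"dy":0.0004,"dz":0.003,"wx":0,"wy":0,"wz":0,"claw":0.006},{"dx":0,"dy":0.0005,"dz":0.003,"wx":0,"wy":0,"wz":0,"claw":0.006},{"dx":0,"dy":0.0006,"dz":0.003,"wx":0,"wy":0,"wz":0,"claw":0.006},{"dx":0,"dy":0.0007,"dz":0.003,"wx":0,"wy":0,"wz":0,"claw":0.006},{"dx":0,"dy":0.0008,"dz":0.003,"wx":0,"wy":0,"wz":0,"claw":0.006}]'

```text
t: 25.82
eef_pos: [0.6692, 0.2309, 0.0725]
tool_rot: [-0.215, 0.974, -0.07, 0.012]
contact_force: [7.8, 7.2, 0.7]
gripper_width: 0.159
grasp_force: 85.9
```

```bash
python3 lid2.py
```

```text
eef ch [165.2  74.6  72.5] [7.8 7.2 0.7] 0.159 85.9 link deg 11.5
bar [426.1 195.7] 535 [ -22. -110.  215.] lid rad 0.49
bar pts 440 [ -10. -110.  220.] lid rad 0.513
```

>>> drive_tool --increments '[{"dx":0,"dy":0.0007,"dz":0.0025,"wx":0,"wy":0,"wz":0,"claw":0.006},{"dx":0,"dy":0.0008,"dz":0.0025,"wx":0,"wy":0,"wz":0,"claw":0.006},{"dx":0,"dy":0.0008,"dz":0.0025,"wx":0,"wy":0,"wz":0,"claw":0.006},{"dx":0,"dy":0.0009,"dz":0.0025,"wx":0,"wy":0,"wz":0,"claw":0.006}]'

```text
t: 26.38
eef_pos: [0.6695, 0.2334, 0.0623]
tool_rot: [-0.215, 0.974, -0.069, 0.012]
contact_force: [11.2, 9.8, -1.0]
gripper_width: 0.164
grasp_force: 87.3
```

```bash
python3 lid2.py
```

```text
eef ch [165.1  77.1  62.3] [11.2  9.8 -1. ] 0.164 87.3 link deg 6.0
bar [419.3 217. ] 277 [ -31. -130.  159.] lid rad 0.24
bar pts 267 [ -25. -132.  162.] lid rad 0.255
```

>>> drive_tool --increments '[{"dx":0,"dy":0.0003,"dz":0.002,"wx":0,"wy":0,"wz":0,"claw":0.006},{"dx":0,"dy":0.0004,"dz":0.002,"wx":0,"wy":0,"wz":0,"claw":0.006},{"dx":0,"dy":0.0005,"dz":0.002,"wx":0,"wy":0,"wz":0,"claw":0.006},{"dx":0,"dy":0,"dz":0,"wx":0,"wy":0,"wz":0,"claw":0.006}]'

```text
t: 26.92
eef_pos: [0.6697, 0.2345, 0.056]
tool_rot: [-0.215, 0.974, -0.07, 0.012]
contact_force: [13.0, 11.5, -7.2]
gripper_width: 0.159
grasp_force: 88.4
```

```bash
python3 lid2.py
```

```text
eef ch [165.1  78.3  56. ] [13.  11.5 -7.2] 0.159 88.4 link deg 2.6
bar [418.3 227.4] 231 [ -37. -135.  132.] lid rad 0.13
bar pts 220 [ -30. -137.  136.] lid rad 0.146
```

>>> drive_tool --increments '[{"dx":0,"dy":0.0002,"dz":0.0015,"wx":0,"wy":0,"wz":0,"claw":0.006},{"dx":0,"dy":0.0002,"dz":0.0015,"wx":0,"wy":0,"wz":0,"claw":0.006},{"dx":0,"dy":0,"dz":0,"wx":0,"wy":0,"wz":0,"claw":0.006}]'

```text
t: 27.35
eef_pos: [0.6697, 0.2349, 0.0529]
tool_rot: [-0.215, 0.974, -0.07, 0.012]
contact_force: [12.2, 8.9, -6.1]
gripper_width: 0.159
grasp_force: 88.6
```

```bash
python3 lid2.py
```

```text
eef ch [165.1  78.6  52.9] [12.2  8.9 -6.1] 0.159 88.6 link deg 1.0
bar [417.8 232. ] 217 [ -39. -138.  120.] lid rad 0.08
bar pts 204 [ -31. -138.  125.] lid rad 0.098
```

>>> drive_tool --increments '[{"dx":0,"dy":0,"dz":0.001,"wx":0,"wy":0,"wz":0,"claw":0.006},{"dx":0,"dy":0,"dz":0.001,"wx":0,"wy":0,"wz":0,"claw":0.006},{"dx":0,"dy":0,"dz":0,"wx":0,"wy":0,"wz":0,"claw":0.006}]'

```text
t: 27.78
eef_pos: [0.6698, 0.2349, 0.0511]
tool_rot: [-0.214, 0.974, -0.07, 0.012]
contact_force: [10.6, 7.3, -3.4]
gripper_width: 0.159
grasp_force: 89.0
```

```bash
python3 lid2.py; sed 's/p,d=read_camera("scene")/p=cv2.imread("pics\/scene0.png")[:,:,::-1];d=np.load("scene_d0.npy")/' lid.py > lid_ref.py; sed 's/from lid import/from lid_ref import/' lid2.py > lid2_ref.py; python3 lid2_ref.py | tail -1
```

```text
eef ch [165.2  78.7  51.1] [10.6  7.3 -3.4] 0.159 89.0 link deg 0.1
bar [417.7 234.3] 208 [ -39. -137.  115.] lid rad 0.06
bar pts 193 [ -32. -138.  120.] lid rad 0.075
bar pts 452 [   7. -139.  113.] lid rad 0.047
```

>>> drive_tool --increments '[{"dx":0,"dy":0,"dz":0.001,"wx":0,"wy":0,"wz":0,"claw":0.006},{"dx":0,"dy":0,"dz":0.001,"wx":0,"wy":0,"wz":0,"claw":0.006},{"dx":0,"dy":0,"dz":0,"wx":0,"wy":0,"wz":0,"claw":0.006}]'

```text
t: 28.2
eef_pos: [0.6698, 0.2351, 0.0493]
tool_rot: [-0.214, 0.974, -0.07, 0.012]
contact_force: [9.9, 5.8, -0.7]
gripper_width: 0.157
grasp_force: 89.3
```

```bash
python3 lid2.py
```

```text
eef ch [165.2  78.8  49.3] [ 9.9  5.8 -0.7] 0.157 89.3 link deg -0.9
bar [417.4 236.6] 209 [ -37. -135.  112.] lid rad 0.04
bar pts 194 [ -32. -138.  114.] lid rad 0.052
```

>>> drive_tool --increments '[{"dx":0,"dy":0,"dz":0.001,"wx":0,"wy":0,"wz":0,"claw":0.006},{"dx":0,"dy":0,"dz":0.0005,"wx":0,"wy":0,"wz":0,"claw":0.006},{"dx":0,"dy":0,"dz":0,"wx":0,"wy":0,"wz":0,"claw":0.006}]'

```text
t: 28.62
eef_pos: [0.6698, 0.235, 0.0483]
tool_rot: [-0.214, 0.974, -0.07, 0.012]
contact_force: [8.0, 1.7, 3.0]
gripper_width: 0.162
grasp_force: 89.7
```

```bash
python3 lid2.py
```

```text
eef ch [165.2  78.8  48.3] [8.  1.7 3. ] 0.162 89.7 link deg -1.4
bar [417.3 237.2] 207 [ -38. -136.  110.] lid rad 0.03
bar pts 187 [ -32. -138.  113.] lid rad 0.048
```

The lid reading now equals the shut reference (0.048 vs 0.047). A last small press, then release and retreat.

>>> drive_tool --increments '[{"dx":0,"dy":0,"dz":0.001,"wx":0,"wy":0,"wz":0,"claw":0.006},{"dx":0,"dy":0,"dz":0,"wx":0,"wy":0,"wz":0,"claw":0.006}]'

```text
t: 28.92
eef_pos: [0.6699, 0.235, 0.0477]
tool_rot: [-0.214, 0.974, -0.07, 0.012]
contact_force: [5.7, 0.4, 6.4]
gripper_width: 0.164
grasp_force: 90.1
```

>>> drive_tool --increments '[{"dx":0,"dy":0,"dz":-0.001,"wx":0,"wy":0,"wz":0,"claw":0.016},{"dx":0,"dy":0,"dz":0,"wx":0,"wy":0,"wz":0,"claw":0.03},{"dx":0,"dy":0,"dz":0,"wx":0,"wy":0,"wz":0,"claw":0.045},{"dx":0,"dy":0,"dz":0,"wx":0,"wy":0,"wz":0,"claw":0.045},{"dx":0,"dy":0,"dz":-0.02,"wx":0,"wy":0,"wz":0,"claw":0.045},{"dx":0,"dy":0,"dz":-0.04,"wx":0,"wy":0,"wz":0,"claw":0.045},{"dx":0,"dy":0,"dz":-0.05,"wx":0,"wy":0,"wz":0,"claw":0.045},{"dx":0,"dy":0,"dz":-0.05,"wx":0,"wy":0,"wz":0,"claw":0.045},{"dx":0,"dy":0.03,"dz":-0.04,"wx":0,"wy":0,"wz":0,"claw":0.045},{"dx":0,"dy":0.05,"dz":-0.02,"wx":0,"wy":0,"wz":0,"claw":0.045},{"dx":0,"dy":0.05,"dz":-0.01,"wx":0,"wy":0,"wz":0,"claw":0.045},{"dx":0,"dy":0,"dz":0,"wx":0,"wy":0,"wz":0,"claw":0.045},{"dx":0,"dy":0,"dz":0,"wx":0,"wy":0,"wz":0,"claw":0.045}]'

```text
t: 30.55
eef_pos: [0.6395, 0.0212, 0.2031]
tool_rot: [-0.213, 0.974, -0.07, 0.011]
contact_force: [0.4, 1.1, 1.0]
gripper_width: 0.526
grasp_force: 0.0
```

```bash
python3 lid2.py; python3 - <<'E'
from knee import *
p,g=grip();print(g)
cv2.imwrite("pics/s7.png",p[:,:,::-1])
a=cv2.imread("pics/scene0.png")
for nm,lo,hi in (("green",50,70),("purple",130,150),("turq",85,95)):
  print(nm,[b[0] for b in blobs(mask(a[:,:,::-1].copy(),lo,hi),100)],[b[0] for b in blobs(mask(p,lo,hi),100)])
E
```

```text
eef ch [ 166.8 -137.2  203.1] [0.4 1.1 1. ] 0.526 0.0 link deg 125.1
bar [398.9 243.6] 515 [   5. -138.  109.] lid rad 0.03
bar pts 455 [   7. -139.  113.] lid rad 0.048
[(array([176.4, 272.6]), np.int32(688), array([  157., -1357.,  -673.])), (array([401. , 356.2]), np.int32(420), array([157.,  66.,  76.]))]
green [] []
purple [array([257.1, 241.6])] [array([256.9, 236.5])]
turq [array([275.2, 209.1])] [array([276.8, 211.1])]
```

View pics/s7.png

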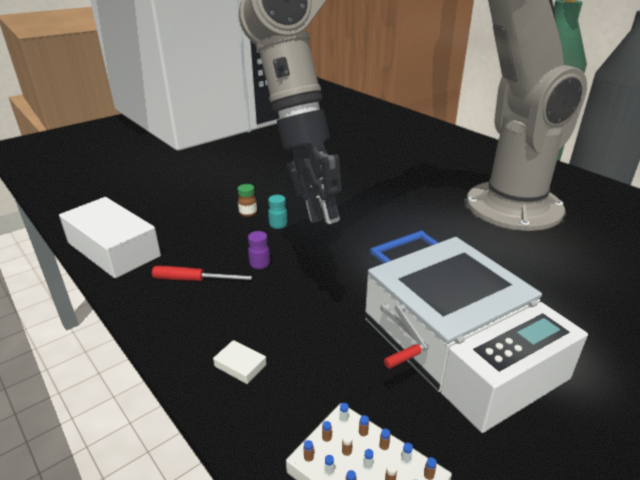

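The lid is fully shut (bar at (399,244) and grip at (401,356), as at the start), and the other objects stand where they were. The gripper is clear, so I'll hand in.

```bash
python3 -c "
from station import *
print(hand_in())"
```

```text
the job is handed in; nothing more can be done
None
```

I raised the lid until the stay locked, stood the red-capped jar in the chamber beside the blue one, then broke the knee and lowered the lid fully shut under control; I handed it in at about 31 s with the gripper clear (result not shown; the jars weren't visible after the lid closed).

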